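# Set up the bonding fixture for curing a thumb-stick on its carrier

### The arm

A 6-joint arm with a two-finger parallel gripper is mounted at the origin on a cart in front of the work surface, level with it; the furniture and walls round the work are solid. World frame = base frame: x ahead of the robot, y to its left, z up, the work surface at z = 0. Lengths are in m, angles in rad, forces in N, time in s.
With the tool pointing down it reaches from about 0.375 to 0.75 m from the base axis. Payload 9 kg.
Tool frame: the origin (TCP) lies on the front face of the gripper's body, between the roots of the fingers; the fingertips stand 73 mm ahead of it and the grasp point (between the pads) lies 54 mm ahead of it (bot.finger_overhang is the distance from the TCP to the fingertips, in m); y points along the fingers, x is the direction in which the jaws open and shut, and the axes are right-handed (so a half turn about y gives the same grasp; the last joint's range is limited). The gripper opens to 85 mm and grips with 20 to 120 N. Pads are 22 mm wide; open, the fingers measure 114 mm over their backs; the gripper's body (76 mm by 85 mm) begins 54 mm behind the grasp point. The pads swing forward as they close: fully open they stand 13 mm farther back than shut.
Start: joints at [-1.498, 0.104, 0.097, 1.564, 0, 1.353], TCP at [0.172, -0.575, 0.304] pointing down, gripper open.
Joint ranges: [-2.99, 2.99], [-0.84, 1.86], [-1.1, 1.16], [-1.84, 2.11], [-1.51, 1.56], [-3.14, 3.14]. Speed limits (rad/s): [2.22, 2.22, 2.57, 3.14, 3.14, 3.14].

### API

Orientations are given as a rotation vector (axis times angle).
In Python, from station import bot gives the robot as it stands. The module is installed in compiled form; this text tells all that it offers.
- The arm moves only by the tool apply_moves, never from a script. Its argument "commands" is one flat list of numbers, 7 for each row, row after row: the turn, a rotation vector about the tool's x, y, z in degrees, then the shift along the tool's x, y, z in cm, then the closure, from -1 (fully open) to 1 (shut). In form: [wx, wy, wz, tx, ty, tz, hand, wx, wy, wz, tx, ty, tz, hand, ...]. A call has 1 to 10 rows; each row is the pose to reach, as a shift and turn from the pose measured when the call began, along the tool's axes at that moment; what a row does not reach only later rows make up. A row lasts 1/12 s, in which the tool goes at most 41.7 mm and 7.16 degrees, less where a joint would pass 70% of its speed; a pose out of reach is approached as far as the arm can. A call with a gripper value outside its range is refused whole. The fingers move at their own pace and stop on an object; the grip force is fixed at half the most. Time passes only in rows, so rows that repeat a pose let the fingers close. It gives the time, the measured TCP pose, the force and the opening at its end, in the units of the state.
- bot.read_state(): the state, without advancing time (a new reading comes with each control period).
- bot.capture(name): name is "side" or "top" or "wrist"; returns a dict with "img" (384x512x3 uint8, red, green, blue), "K" (3x3 intrinsics, pixels), "R" (3x3) and "t" (3): a world point X has camera coordinates R X + t. Camera axes: x right, y down, z forward; pixel columns grow to the right and rows downward; lengths in m; the calibration is good to about 2 mm. The wrist camera is an equidistant fisheye: a pixel r from the principal point sees the ray r / f radians off the axis. A picture is of the moment at which its call begins. There is no depth.
- bot.close_job(): hands the job in, once; it reports no verdict.
The state is a dict: "t": time; "qpos": joint angles; "qd": joint speeds; "effort": joint torques, N m; "tool_pos": TCP position; "orientation": TCP orientation; "ft_force": force on the tool from outside, world axes, zero at the start; "moment": the same for the moment, N m; "finger_gap": finger opening in m.
Only numpy, scipy, OpenCV 4.12 (cv2) and the standard library are available. Lean on these libraries where they do the work, as an engineer would, in place of code of your own. Each camera call takes 0.05 s, during which the arm holds its last target.

### The job

Set up the bonding fixture so a thumb-stick can cure on its carrier: lay the empty beige carrier frame flat in the fixture, inside the ring of locating pins between the two guide pillars, set the bare stick unit square on top of the carrier over the larger of its two windows, and slip one tall blue stop collar over each guide pillar, down to the base. Last, lower the steel pressure plate over both pillars until it lies on the two blue collars, turned so that the thumb-stick shows through its round opening. The short orange collars, the finished module and the rest of the bench stay where they are.

Things in the scene. Friction and masses are not known exactly. Their poses are not given: they have to be found in the camera images.
- fixture: bonding fixture, fixed: aluminium base 84 (x) x 156 (y) mm, top 12 mm above the bench, a black pad for the carrier in its middle ringed by pointed pins 9 mm high (about 3 mm play for the carrier). Two steel guide pillars, 9 mm thick, 41 mm high, the last 8 mm tapering to 3 mm, stand on the base at x 0, y +56 and -56 mm. Origin: centre of the underside, on the bench; z up.
- carrier_mid (a point): empty beige carrier frame, loose, 48 (x) x 72 (y) x 8 mm, with two square windows. Point: its centre, 4 mm above its underside. The larger window is centred 14 mm from this point along +y, the smaller lies towards -y. Grip it across its 48 mm width. Its length lies along the fixture's y, either way round.
- stick_mid (a point): bare thumb-stick unit, loose: metal cage with a black round cap, 33 x 37 x 16 mm over all; the solid cage to grip is 28 (x) x 30 (y) mm and 10 mm high, the cap stands above it. Point: its centre, 8 mm above its underside. Any quarter turn will do so long as it sits square on the carrier, whose top is 8 mm above its underside.
- blue_collar_a_mid (a point): tall blue stop collar, loose: a plain ring 30 mm outside, 16 mm bore, 19 mm high, standing on end. Point: its centre, half-way up (9.5 mm).
- blue_collar_b_mid (a point): the other tall blue stop collar, just like the first; either may go on either pillar.
- plate_bar (a point): dark steel pressure plate, loose, 0.3 kg: 50 (x) x 152 (y) x 8 mm, 16 mm guide holes at x 0, y +56 and -56 mm, a 36 mm round opening centred at x 0, y +14 mm, and a bow handle: a bright 10 mm round bar along y, 68 mm long. Point: middle of that bar, over the plate's centre, 40 mm above its underside; 27 mm free under the bar. Grip the bar across x.
- short_collar_a_mid (a point): short orange stop collar of another set, 30 mm outside, 10 mm high; not used, to be left alone. Point: its centre, half-way up.
- short_collar_b_mid (a point): the other short orange stop collar; not used, to be left alone.
- sample: finished module: a beige board 42 (x) x 68 (y) x 10 mm that already carries a thumb-stick; not used, to be left alone. Origin: centre of its underside.

How it is judged:
By the outcome, as a careful person would: the job done as asked, in the order asked, and still so for the second after the job is handed in, with the robot touching nothing.
It also fails if it takes over 109 s, if anything falls off the work surface, if the arm or the gripper's body presses on something with over 40 N, if the wrist force passes 120 N, or if a joint passes its speed limit or range.

## Working session

There is one attempt and no reset: what is moved stays moved. The work goes in short steps, Python scripts to look and compute and a tool call to move; the robot and the scene stay as the last step left them, time stands still between calls to the robot, and variables do not carry over. Pictures are saved under pics/ and viewed, and the job is handed in when it is done.

Besides the shell and the picture viewer there is one more tool, called as a command line: name --argument value ..., lists and objects as JSON in quotes. apply_moves: Moves the arm, as the interface text tells. Its arguments: {"type":"object","properties":{"commands":{"type":"array","items":{"type":"number"}}},"required":["commands"]}

```bash
mkdir -p pics; python3 - <<'E'
from station import bot
import cv2
s=bot.read_state();print(s)
for n in ["side","top","wrist"]:
    c=bot.capture(n);cv2.imwrite(f"pics/{n}0.png",c["img"][:,:,::-1]);print(n,c["K"],c["R"],c["t"])
E
```

```text
{'t': 0.0, 'qpos': array([-1.49766833e+00,  1.04717402e-01,  9.64807543e-02,  1.56389137e+00,
        8.14483975e-06,  1.35307189e+00]), 'qd': array([-1.50217994e-03, -6.64022938e-05, -2.05107518e-03, -8.05372683e-04,
       -5.87926540e-04, -6.79600847e-04]), 'effort': array([ 5.02720959e-04, -5.56933093e+01,  5.03647864e+01,  1.67931255e-02,
       -3.37124975e-04,  7.60165904e-06]), 'tool_pos': array([ 0.17204104, -0.57456504,  0.30311798]), 'orientation': array([-1.33182469,  0.99288858, -0.99145142]), 'ft_force': array([ 1.8967178 , -0.34747819,  0.13321256]), 'moment': array([0.0452521 , 0.00053564, 0.01597035]), 'finger_gap': 0.08546370662144534}
side [[449.67609808   0.         256.51594944]
 [  0.         449.67609808 193.50213917]
 [  0.           0.           1.        ]] [[ 0.99780371  0.06575218  0.00802568]
 [ 0.04022368 -0.5051783  -0.86207711]
 [-0.05262905  0.86050656 -0.50671358]] [-0.56027784  0.12870116  0.77865524]
top [[361.72904275   0.         248.58662281]
 [  0.         361.72904275 189.32151285]
 [  0.           0.           1.        ]] [[ 0.02616632 -0.99950101  0.01769312]
 [-0.98115495 -0.02906753 -0.19102368]
 [ 0.19144265 -0.01236131 -0.98142596]] [0.17979235 0.57898131 0.82153544]
wrist [[297.31863964   0.         248.6337742 ]
 [  0.         297.31863964 195.4706065 ]
 [  0.           0.           1.        ]] [[ 0.28679624 -0.95799108 -0.00100599]
 [-0.90660834 -0.27175265  0.32281855]
 [-0.30953067 -0.09167111 -0.94646034]] [-0.59938916 -0.04212148  0.38023806]
```

View pics/side0.png

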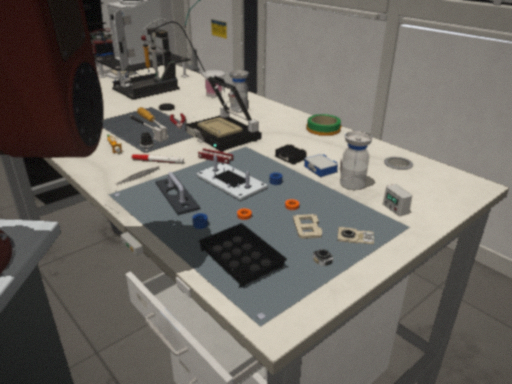

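View pics/top0.png

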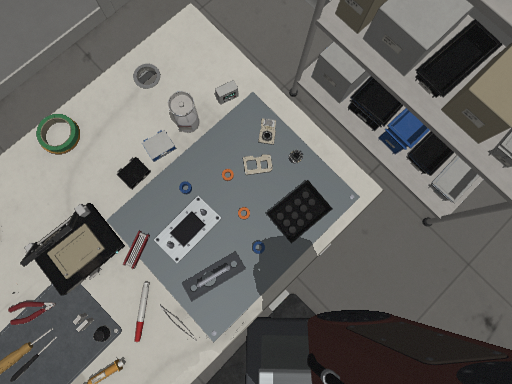

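View pics/wrist0.png

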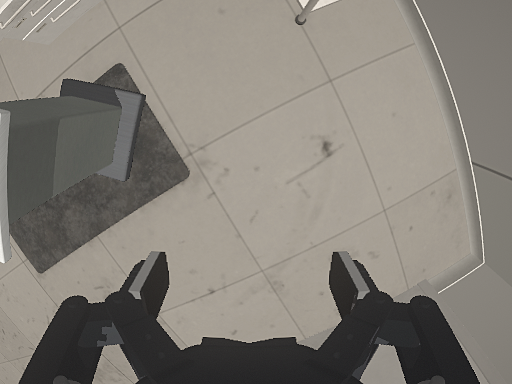

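```bash
python3 - <<'E'
from station import bot
from scipy.spatial.transform import Rotation as R
print(R.from_rotvec(bot.read_state()["orientation"]).as_matrix().round(3))
E
```

```text
[[ 0.287 -0.     0.958]
 [-0.958  0.001  0.287]
 [-0.001 -1.     0.   ]]
```

```bash
cat > h.py <<'E'
import numpy as np, cv2
from station import bot
from scipy.spatial.transform import Rotation as Rot
def ray(c,u,v,fish=False):
    K=c["K"]; 
    if fish:
        dx,dy=u-K[0,2],v-K[1,2]; r=np.hypot(dx,dy); th=r/K[0,0]
        d=np.array([dx/r*np.sin(th),dy/r*np.sin(th),np.cos(th)]) if r>1e-9 else np.array([0,0,1.])
    else: d=np.array([(u-K[0,2])/K[0,0],(v-K[1,2])/K[1,1],1.])
    return -c["R"].T@c["t"], c["R"].T@d
def onz(c,u,v,z,fish=False):
    o,d=ray(c,u,v,fish); return (o+d*(z-o[2])/d[2])
def proj(c,X,fish=False):
    p=c["R"]@np.asarray(X,float)+c["t"];K=c["K"]
    if fish:
        r=np.hypot(p[0],p[1]);th=np.arctan2(r,p[2]);return np.array([K[0,2]+K[0,0]*th*p[0]/r,K[1,2]+K[0,0]*th*p[1]/r])
    return np.array([K[0,2]+K[0,0]*p[0]/p[2],K[1,2]+K[1,1]*p[1]/p[2]])
def rectify(c,x0,x1,y0,y1,z,s,fish=False):
    """orthographic view of plane z; image col = (y1-y)*s ; row=(x1-x)*s  (x up, y left)"""
    W=int((y1-y0)*s);H=int((x1-x0)*s)
    jj,ii=np.meshgrid(np.arange(W),np.arange(H))
    X=np.stack([x1-ii/s,y1-jj/s,np.full(ii.shape,z)],-1)@c["R"].T+c["t"]
    K=c["K"]
    if fish:
        r=np.hypot(X[...,0],X[...,1]);th=np.arctan2(r,X[...,2]);u=K[0,2]+K[0,0]*th*X[...,0]/r;v=K[1,2]+K[0,0]*th*X[...,1]/r
    else: u=K[0,2]+K[0,0]*X[...,0]/X[...,2];v=K[1,2]+K[1,1]*X[...,1]/X[...,2]
    return cv2.remap(c["img"],u.astype(np.float32),v.astype(np.float32),cv2.INTER_LINEAR)
def tool():
    s=bot.read_state();return s["tool_pos"],Rot.from_rotvec(s["orientation"]).as_matrix(),s
def delta(p,yaw=None,show=True):
    """shift/turn in tool axes (cm,deg) to bring GRASP point (54mm ahead) to p with tool down and jaw axis at yaw (deg, world dir of tool x, mod 180)"""
    P,R,s=tool()
    if yaw is None: yaw=np.degrees(np.arctan2(R[1,0],R[0,0]))
    best=None
    for k in (0,180):
        a=np.radians(yaw+k);x=np.array([np.cos(a),np.sin(a),0]);y=np.array([0,0,-1.]);z=np.cross(x,y)
        G=np.stack([x,y,z],1);w=np.degrees(Rot.from_matrix(R.T@G).as_rotvec())
        if best is None or np.linalg.norm(w)<np.linalg.norm(best[0]): best=(w,G)
    w,G=best
    T=np.asarray(p)+np.array([0,0,0.054])
    d=R.T@(T-P)*100
    print("turn",w.round(2),"shift cm",d.round(2),"q",s["qpos"].round(2))
    return w,d
def save(n,im,k=1): cv2.imwrite("pics/"+n,cv2.resize(im[:,:,::-1],None,fx=k,fy=k,interpolation=cv2.INTER_CUBIC))
E
python3 - <<'E'
from h import *
c=bot.capture("top")
save("top_crop.png",c["img"][90:345,90:390],2.6)
for n,(u,v) in dict(fix=(187,229),carr=(257,164),stick=(296,156),ba=(186,187),bb=(259,246),plate=(213,275),oa=(228,175),ob=(244,213),sample=(267,131)).items(): print(n,onz(c,u,v,0.01).round(3))
E
```

```text
fix [0.477 0.346 0.01 ]
carr [0.65  0.175 0.01 ]
stick [0.674 0.074 0.01 ]
ba [0.584 0.354 0.01 ]
bb [0.44  0.166 0.01 ]
plate [0.368 0.276 0.01 ]
oa [0.618 0.249 0.01 ]
ob [0.521 0.205 0.01 ]
sample [0.74  0.151 0.01 ]
```

View pics/top_crop.png

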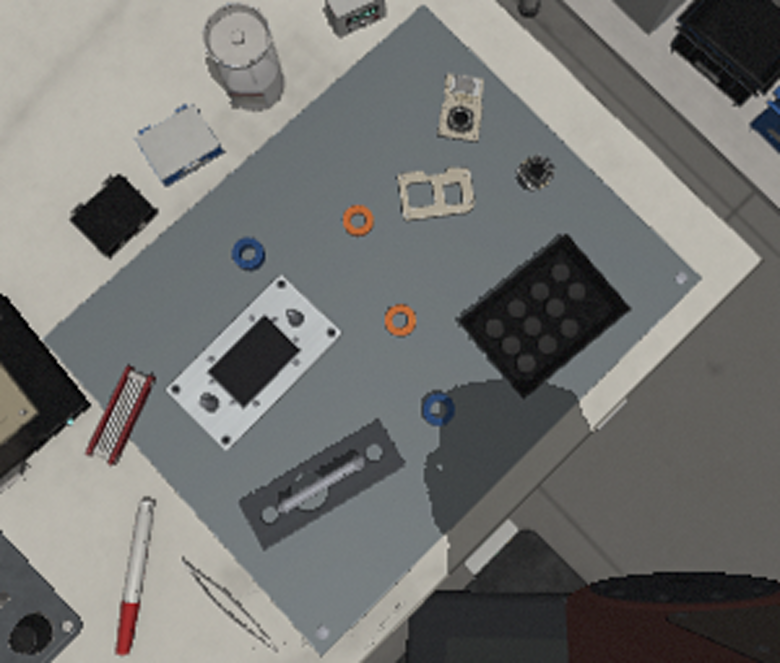

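apply_moves --commands '[0, -60, 0, -13, -5, 33, -1, 0, -60, 0, -13, -5, 33, -1, 0, -60, 0, -13, -5, 33, -1, 0, -60, 0, -13, -5, 33, -1, 0, -60, 0, -13, -5, 33, -1, 0, -60, 0, -13, -5, 33, -1, 0, -60, 0, -13, -5, 33, -1, 0, -60, 0, -13, -5, 33, -1, 0, -60, 0, -13, -5, 33, -1, 0, -60, 0, -13, -5, 33, -1]'

```text
t: 1.03
tool_pos: [0.4541, -0.3523, 0.3544]
orientation: [-1.563, 0.175, -0.178]
ft_force: [-0.7, -0.6, -0.5]
finger_gap: 0.0855
```

```bash
python3 - <<'E'
from h import *
c=bot.capture("wrist");P,R,s=tool();print("cam",-c["R"].T@c["t"],P,(R.T@(-c["R"].T@c["t"]-P)), R.T@c["R"].T[:,2])
delta([0.50,0.12,0.30],17)
E
```

```text
cam [ 0.47223472 -0.27124986  0.42416315] [ 0.45264333 -0.35383101  0.35388622] [ 0.00038577 -0.07022496  0.08491538] [ 0.00223846  0.94651528 -0.32265122]
turn [-3.00e-02 -3.01e+01  2.00e-02] shift cm [-6.120e+00  2.000e-02  4.722e+01] q [-0.89  0.04  0.13  1.65  0.    0.91]
```

apply_moves --commands '[0, -30, 0, -6, 0, 47, -1, 0, -30, 0, -6, 0, 47, -1, 0, -30, 0, -6, 0, 47, -1, 0, -30, 0, -6, 0, 47, -1, 0, -30, 0, -6, 0, 47, -1, 0, -30, 0, -6, 0, 47, -1, 0, -30, 0, -6, 0, 47, -1, 0, -30, 0, -6, 0, 47, -1, 0, -30, 0, -6, 0, 47, -1, 0, -30, 0, -6, 0, 47, -1]'

```text
t: 1.92
tool_pos: [0.4942, 0.0599, 0.354]
orientation: [-1.558, -0.23, 0.229]
ft_force: [1.0, 0.3, 0.4]
finger_gap: 0.0855
```

```bash
python3 - <<'E'
from h import *
c=bot.capture("wrist");save("w1.png",c["img"],1.5)
delta([0.50,0.12,0.30],17)
E
```

```text
turn [-0.18  0.06  0.1 ] shift cm [2.15 0.02 4.96] q [-0.13 -0.19 -0.1   1.66  0.    1.14]
```

View pics/w1.png

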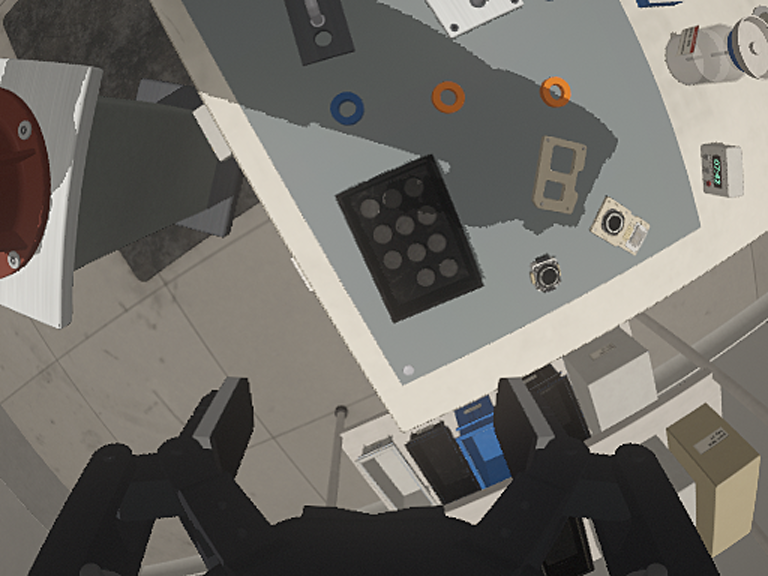

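apply_moves --commands '[0, 0, 0, 13, 8, 3, -1, 0, 0, 0, 13, 8, 3, -1, 0, 0, 0, 13, 8, 3, -1, 0, 0, 0, 13, 8, 3, -1, 0, 0, 0, 13, 8, 3, -1, 0, 0, 0, 13, 8, 3, -1]'

```text
t: 2.47
tool_pos: [0.6094, 0.1329, 0.2713]
orientation: [-1.554, -0.23, 0.236]
ft_force: [0.6, -0.1, 0.7]
finger_gap: 0.0854
```

```bash
python3 - <<'E'
from h import *
c=bot.capture("wrist");save("w2.png",c["img"],1.5)
im=rectify(c,0.5,0.8,0.02,0.38,0.008,2000,True);save("w2r.png",im)
print(tool()[0])
E
```

```text
[0.60933685 0.1324831  0.27348965]
```

View pics/w2.png

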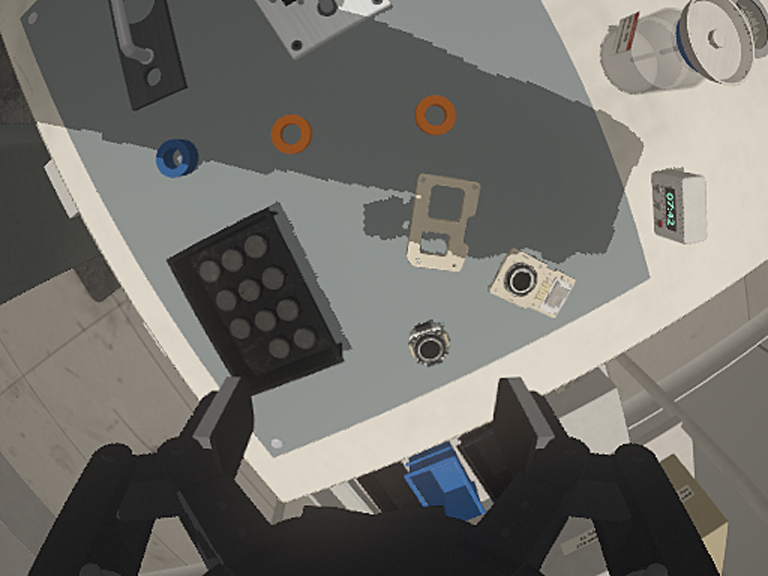

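View pics/w2r.png

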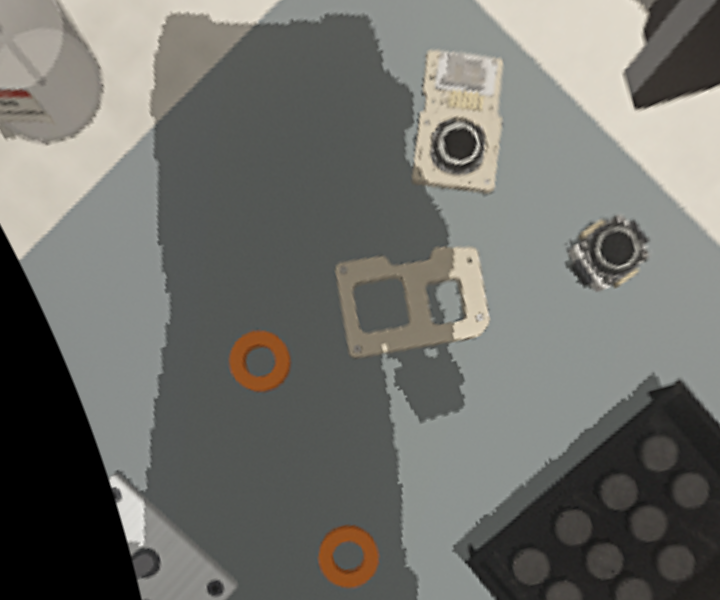

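```bash
cat >> h.py <<'E'
def rectbox(im,mask,x1,y1,s):
    mask=mask.astype(np.uint8)*255
    n,l,st,ce=cv2.connectedComponentsWithStats(mask)
    k=1+np.argmax(st[1:,4]);cn=max(cv2.findContours((l==k).astype(np.uint8),cv2.RETR_EXTERNAL,cv2.CHAIN_APPROX_NONE)[0],key=cv2.contourArea)
    (cu,cv_),(w,h),a=cv2.minAreaRect(cn);b=cv2.boxPoints(((cu,cv_),(w,h),a))
    e=max(((b[i]-b[(i+1)%4]) for i in range(4)),key=np.linalg.norm)
    yaw=np.degrees(np.arctan2(-e[0],-e[1]))%180
    print("centre",x1-cv_/s,y1-cu/s,"size mm",w/s*1e3,h/s*1e3,"long axis yaw",yaw)
    return b
E
python3 - <<'E'
from h import *
c=bot.capture("wrist")
s=2000
im=rectify(c,0.5,0.8,0.02,0.38,0.008,s,True).astype(int)
r,b=im[...,0],im[...,2]
m=(r-b>12)
m2=np.zeros(m.shape,bool);m2[235:370,325:500]=m[235:370,325:500]
bx=rectbox(im,m2,.8,.38,s)
d=im.astype(np.uint8).copy();cv2.polylines(d,[bx.astype(int)],1,(255,0,0),1)
save("car.png",d[230:380,310:510],3)
# stick at z=0.008 look
im2=rectify(c,0.6,0.72,0.02,0.14,0.010,5000,True);save("stick.png",im2)
E
```

```text
centre 0.650509033203125 0.17354699707031251 size mm 48.661773681640625 72.63419342041016 long axis yaw 99.673355
```

View pics/car.png

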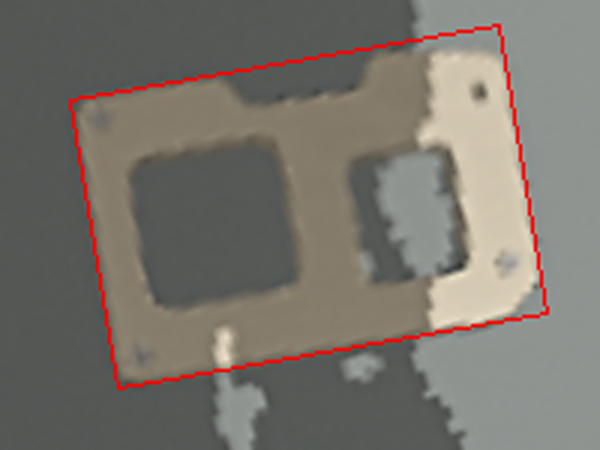

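View pics/stick.png

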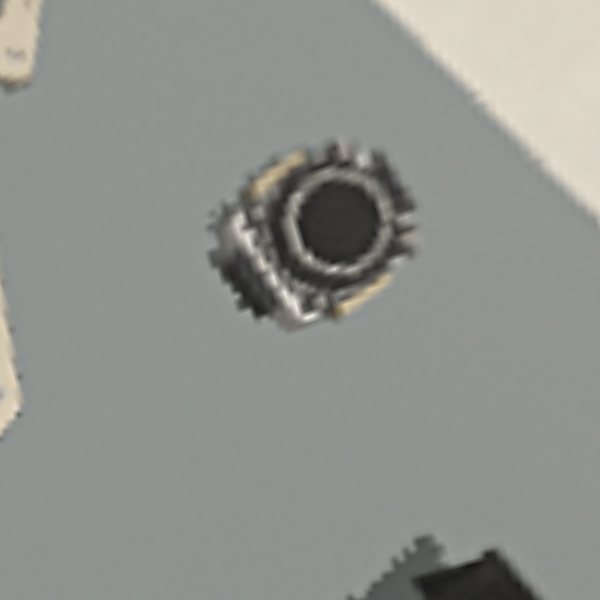

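apply_moves --commands '[0, -20, 0, -7, 2, 14, -1, 0, -20, 0, -7, 2, 14, -1, 0, -20, 0, -7, 2, 14, -1, 0, -20, 0, -7, 2, 14, -1, 0, -20, 0, -7, 2, 14, -1, 0, -20, 0, -7, 2, 14, -1]'

```text
t: 3.07
tool_pos: [0.5007, 0.2461, 0.2572]
orientation: [-1.509, -0.51, 0.502]
ft_force: [0.6, 0.7, -0.2]
finger_gap: 0.0853
```

```bash
python3 - <<'E'
from h import *
c=bot.capture("wrist");save("w3.png",c["img"],1.5)
im=rectify(c,0.34,0.6,0.2,0.45,0.012,2200,True);save("w3r.png",im)
print(tool()[0])
E
```

```text
[0.50160894 0.24535767 0.25709046]
```

View pics/w3.png

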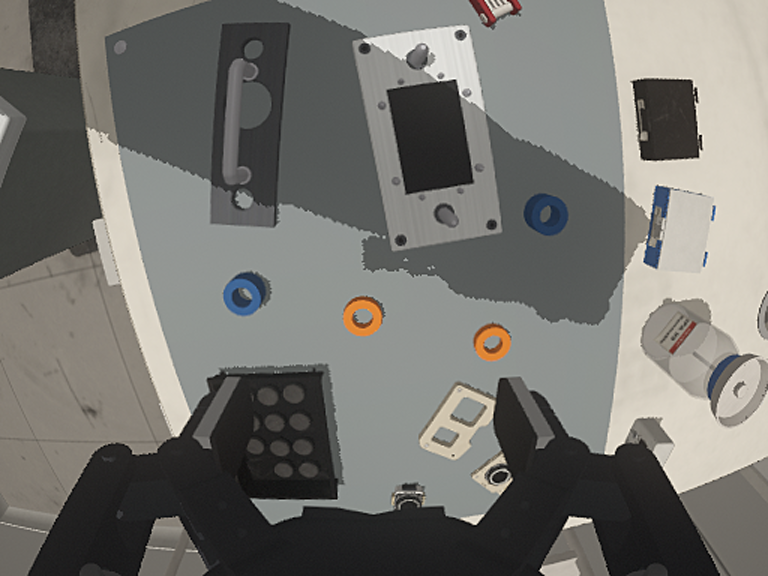

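View pics/w3r.png

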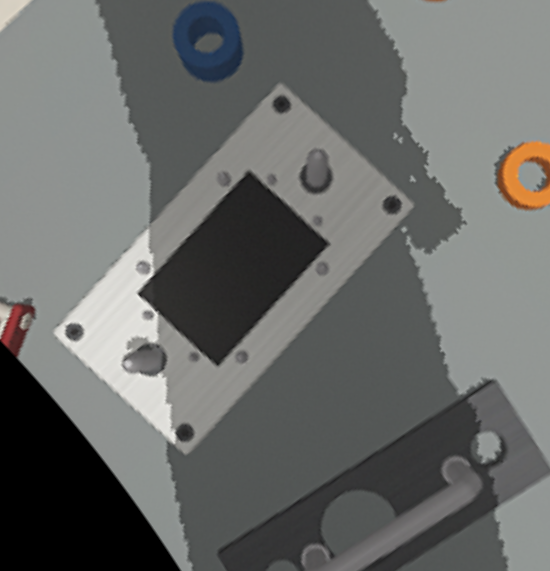

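```bash
cat > fix.py <<'E'
from h import *
def fixture(c,x0,x1,y0,y1,name):
    s=3000
    im=rectify(c,x0,x1,y0,y1,0.012,s,True).astype(int)
    g=im.max(2)
    m=(g<52)&(g>0)
    m=cv2.morphologyEx(m.astype(np.uint8),cv2.MORPH_OPEN,np.ones((9,9)))>0
    print(m.sum())
    b=rectbox(im,m,x1,y1,s)
    d=im.astype(np.uint8).copy();cv2.polylines(d,[b.astype(int)],1,(255,0,0),1);save(name,d)
    return c
if __name__=="__main__":
    fixture(bot.capture("wrist"),0.38,0.57,0.25,0.45,"fx.png")
E
python3 fix.py
```

```text
32357
centre 0.47821132405598954 0.3443062845865886 size mm 49.06170654296875 75.21019490559897 long axis yaw 137.48955
```

View pics/fx.png

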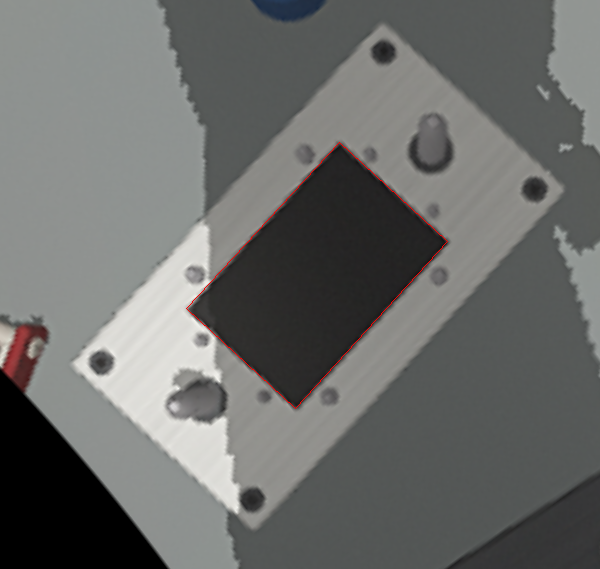

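```bash
python3 - <<'E'
from h import *
delta([0.6487,0.1843,0.08],9.7)
E
```

```text
turn [-0.1  27.22  0.28] shift cm [  8.01  12.31 -13.65] q [ 0.22 -0.03 -0.13  1.47  0.    1.15]
```

apply_moves --commands '[0, 27.2, 0, 8, 8, -13.6, -0.35, 0, 27.2, 0, 8, 10, -13.6, -0.35, 0, 27.2, 0, 8, 12, -13.6, -0.35, 0, 27.2, 0, 8, 12, -13.6, -0.35, 0, 27.2, 0, 8, 12, -13.6, -0.35, 0, 27.2, 0, 8, 12, -13.6, -0.35, 0, 27.2, 0, 8, 12, -13.6, -0.35, 0, 27.2, 0, 8, 12, -13.6, -0.35]'

```text
t: 3.83
tool_pos: [0.6488, 0.1836, 0.1381]
orientation: [-1.564, -0.136, 0.128]
ft_force: [0.2, 0.6, 0.4]
finger_gap: 0.0575
```

```bash
python3 - <<'E'
from h import *
c=bot.capture("wrist");save("w4.png",c["img"],1.5)
c=bot.capture("side");save("s4.png",c["img"][170:280,200:400],3.5)
delta([0.6487,0.1843,0.022],9.7);P,R,s=tool();print(P,s["finger_gap"])
E
```

```text
turn [-0.15  0.02  0.4 ] shift cm [-0.06  6.33 -0.04] q [0.08 0.35 0.08 1.29 0.   1.48]
[0.64878485 0.18460105 0.13926494] 0.05772128349849629
```

View pics/w4.png

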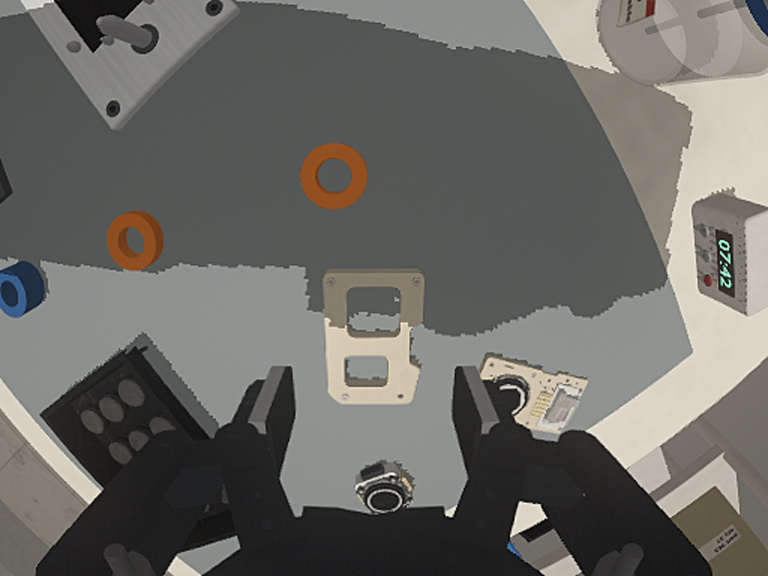

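View pics/s4.png

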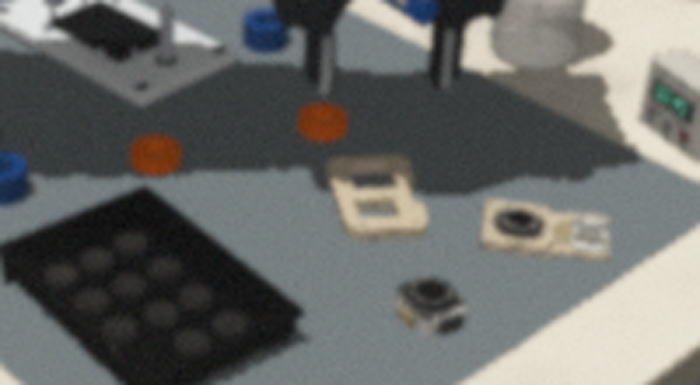

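```bash
python3 - <<'E'
from h import *
c=bot.capture("wrist");P,R,s=tool()
for u,v in [(293,367),(274,367),(456,367),(476,367)]:
    o,d=ray(c,u/1.5,v/1.5,True);o=R.T@(o-P);d=R.T@d
    for z in (.011,):
        k=(z-o[2])/d[2];print((o+k*d).round(4))
save("w5.png",c["img"][220:300,150:350],4)
E
```

```text
[-0.0276  0.0634  0.011 ]
[-0.0342  0.0631  0.011 ]
[0.0281 0.0634 0.011 ]
[0.0351 0.063  0.011 ]
```

View pics/w5.png

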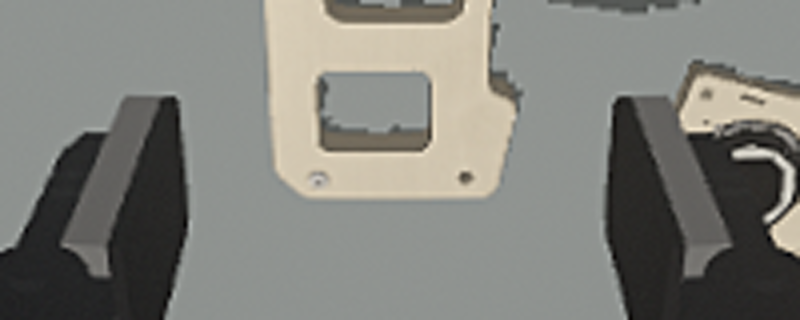

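apply_moves --commands '[0, 0, 0, 0, 3, 0, -0.35, 0, 0, 0, 0, 5, 0, -0.35, 0, 0, 0, 0, 6.2, 0, -0.35, 0, 0, 0, 0, 7, 0, -0.35, 0, 0, 0, 0, 7, 0, -0.35, 0, 0, 0, 0, 7, 0, -0.35]'

```text
t: 4.48
tool_pos: [0.6496, 0.1854, 0.0704]
orientation: [-1.564, -0.14, 0.127]
ft_force: [-0.8, -0.4, 0.0]
finger_gap: 0.0577
```

```bash
python3 - <<'E'
from h import *
c=bot.capture("wrist");save("w6.png",c["img"],1.5)
P,R,s=tool();print(P,s["finger_gap"],s["ft_force"])
E
```

```text
[0.64963984 0.18534351 0.07056328] 0.05775885080507023 [0.20890425 0.31740819 0.51687768]
```

View pics/w6.png

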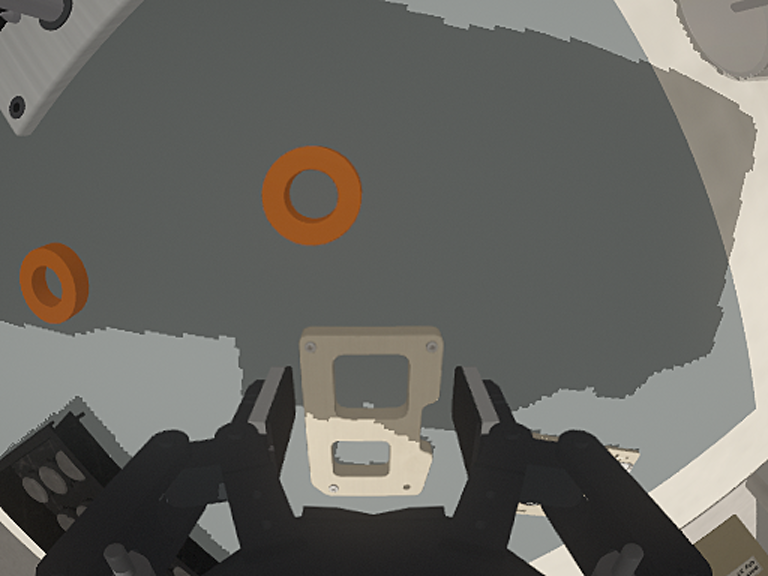

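apply_moves --commands '[0, 0, 0, -0.1, 0.35, -0.1, -0.35, 0, 0, 0, -0.1, 0.35, -0.1, -0.35, 0, 0, 0, -0.1, 0.35, -0.1, 1, 0, 0, 0, -0.1, 0.35, -0.1, 1, 0, 0, 0, -0.1, 0.35, -0.1, 1, 0, 0, 0, -0.1, 0.35, -0.1, 1, 0, 0, 0, -0.1, 0.35, -0.1, 1, 0, 0, 0, -0.1, 0.35, -0.1, 1]'

```text
t: 5.2
tool_pos: [0.6497, 0.1843, 0.0706]
orientation: [-1.564, -0.142, 0.125]
ft_force: [-7.7, -0.7, 21.9]
finger_gap: 0.0458
```

```bash
python3 - <<'E'
from h import *
c=bot.capture("wrist");save("w7.png",c["img"],1.5)
P,R,s=tool();print(P,s["finger_gap"],s["ft_force"])
E
```

```text
[0.64973121 0.18430115 0.07065282] 0.045977014064007296 [-8.77696964 -0.93595346 21.97597215]
```

View pics/w7.png

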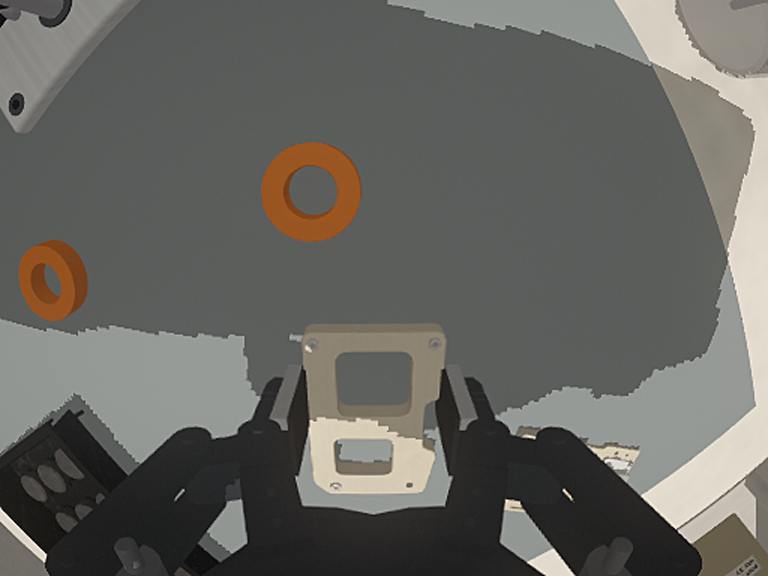

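apply_moves --commands '[0, 0, 0, 0, -1, 0, 1, 0, 0, 0, 0, -3, 0, 1, 0, 0, 0, 0, -6, 0, 1, 0, 0, 0, 0, -10, 0, 1, 0, 0, 0, 0, -10, 0, 1, 0, 0, 0, 0, -10, 0, 1]'

```text
t: 5.75
tool_pos: [0.6505, 0.1841, 0.1748]
orientation: [-1.564, -0.148, 0.12]
ft_force: [0.1, -0.1, -0.7]
finger_gap: 0.0461
```

```bash
python3 - <<'E'
from h import *
c=bot.capture("wrist");save("w8.png",c["img"],1.5)
P,R,s=tool();print(P,s["finger_gap"],s["ft_force"])
for n,(u,v) in dict(TL=(304,324),TR=(443,324)).items(): print(n)
delta([0.4782+.011*np.cos(np.radians(137.5)),0.3443+.011*np.sin(np.radians(137.5)),0.1],47.5)
E
```

```text
[0.64938742 0.18394299 0.17221834] 0.04565539079354783 [-0.59328968 -0.007163   -1.15077435]
TL
TR
turn [  0.17 -37.73   0.8 ] shift cm [-14.85   1.65  19.57] q [0.08 0.33 0.12 1.34 0.   1.48]
```

View pics/w8.png

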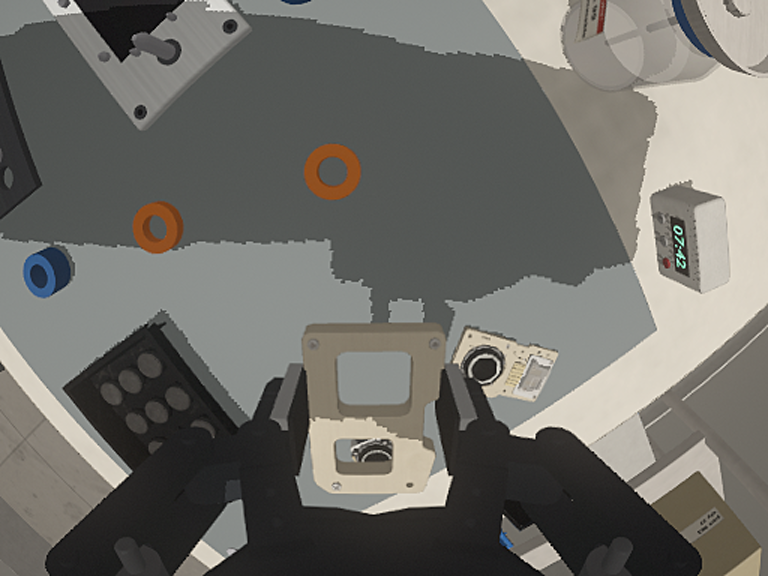

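```bash
cat >> h.py <<'E'
def toolplane(c,u,v,h):
    P,R,s=tool();o,d=ray(c,u,v,True);o=R.T@(o-P);d=R.T@d
    return o+d*(h-o[1])/d[1]
def rectool(c,x0,x1,z0,z1,h,s):
    """ortho view in tool plane y=h: col=(x-x0)*s,row=(z1-z)*s"""
    P,R,_=tool();W=int((x1-x0)*s);H=int((z1-z0)*s)
    jj,ii=np.meshgrid(np.arange(W),np.arange(H))
    X=np.stack([x0+jj/s,np.full(ii.shape,h),z1-ii/s],-1)@R.T+P
    X=X@c["R"].T+c["t"];K=c["K"]
    r=np.hypot(X[...,0],X[...,1]);th=np.arctan2(r,X[...,2]);u=K[0,2]+K[0,0]*th*X[...,0]/r;v=K[1,2]+K[0,0]*th*X[...,1]/r
    return cv2.remap(c["img"],u.astype(np.float32),v.astype(np.float32),cv2.INTER_LINEAR)
E
python3 - <<'E'
from h import *
c=bot.capture("wrist")
for h in (.058,.060,.0625,.065):
    a=[toolplane(c,u/1.5,v/1.5,h) for u,v in [(304,325),(443,325),(325,493),(400,493)]]
    print(h,[x[[0,2]].round(4) for x in a])
save("ct.png",rectool(c,-.05,.05,-.05,.05,.0625,5000))
E
```

```text
0.058 [array([-0.0212,  0.0284]), array([0.0228, 0.0284]), array([-0.0183, -0.0443]), array([ 0.0113, -0.0441])]
0.06 [array([-0.0216,  0.0276]), array([0.0232, 0.0275]), array([-0.0186, -0.0463]), array([ 0.0114, -0.0461])]
0.0625 [array([-0.022 ,  0.0265]), array([0.0236, 0.0265]), array([-0.019 , -0.0488]), array([ 0.0117, -0.0485])]
0.065 [array([-0.0224,  0.0255]), array([0.0241, 0.0254]), array([-0.0193, -0.0512]), array([ 0.0119, -0.051 ])]
```

View pics/ct.png

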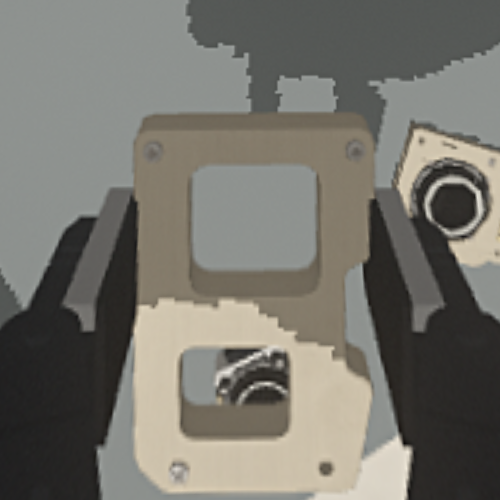

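apply_moves --commands '[0, -37.7, 0.8, -15, 0, 19.7, 1, 0, -37.7, 0.8, -15, 0, 19.7, 1, 0, -37.7, 0.8, -15, 0, 19.7, 1, 0, -37.7, 0.8, -15, 0, 19.7, 1, 0, -37.7, 0.8, -15, 0, 19.7, 1, 0, -37.7, 0.8, -15, 0, 19.7, 1, 0, -37.7, 0.8, -15, 0, 19.7, 1, 0, -37.7, 0.8, -15, 0, 19.7, 1, 0, -37.7, 0.8, -15, 0, 19.7, 1, 0, -37.7, 0.8, -15, 0, 19.7, 1]'

```text
t: 6.68
tool_pos: [0.4678, 0.3518, 0.1685]
orientation: [-1.475, -0.644, 0.649]
ft_force: [-0.1, 0.2, 0.4]
finger_gap: 0.046
```

```bash
python3 - <<'E'
from h import *
c=bot.capture("wrist");save("w9.png",c["img"],1.5)
P,R,s=tool();print(P,s["finger_gap"],s["ft_force"])
delta([0.4687,0.3524,0.03],47.5)
E
```

```text
[0.46804772 0.35167687 0.16867026] 0.04548385172144739 [-0.3846561  -0.13544423 -0.15020131]
turn [ 0.05 -0.14 -0.2 ] shift cm [0.13 8.47 0.01] q [ 0.42  0.08 -0.17  1.32 -0.    1.17]
```

View pics/w9.png

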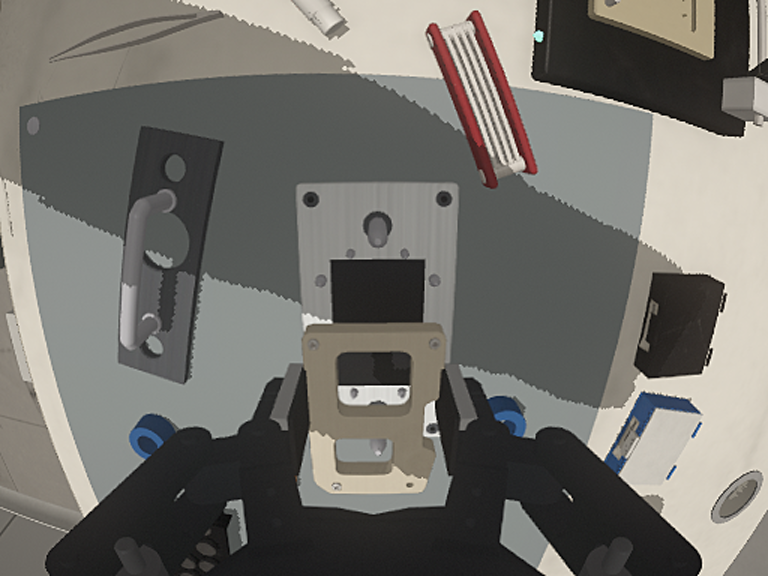

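```bash
python3 - <<'E'
from h import *
c=bot.capture("wrist");P,R,s=tool()
im=rectify(c,0.38,0.57,0.25,0.45,0.012,3000,True);save("fx2.png",im)
C=np.array([.4782,.3443]);a=np.radians(137.5);e=np.array([np.cos(a),np.sin(a)]);n=np.array([e[1],-e[0]])
for u,v in [(377.5,281),(377.5,253),(298,184),(458,184)]:
    X=onz(c,u/1.5,v/1.5,.012,True);print("fix y,x mm",((X[:2]-C)@e*1e3).round(1),((X[:2]-C)@n*1e3).round(1), "tool",((X-P)@R*1e3).round(1))
E
```

```text
fix y,x mm 25.4 0.2 tool [  2.1 156.8  13.2]
fix y,x mm 40.7 0.2 tool [  2.  156.7  28.5]
fix y,x mm 77.4 -40.2 tool [-38.5 156.8  65. ]
fix y,x mm 77.4 41.2 tool [ 43.  156.6  65.2]
```

View pics/fx2.png

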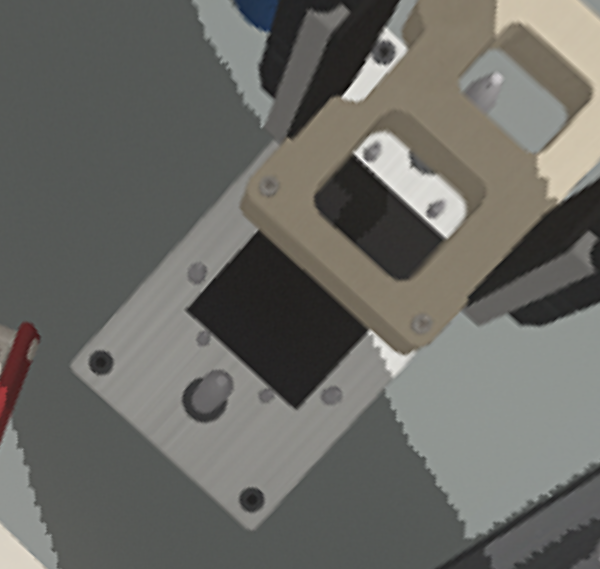

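apply_moves --commands '[0, 0, -0.2, 0.15, 3, 0, 1, 0, 0, -0.2, 0.15, 5, 0, 1, 0, 0, -0.2, 0.15, 6.8, 0, 1, 0, 0, -0.2, 0.15, 6.8, 0, 1, 0, 0, -0.2, 0.15, 6.8, 0, 1]'

```text
t: 7.2
tool_pos: [0.4689, 0.3517, 0.1]
orientation: [-1.474, -0.643, 0.646]
ft_force: [0.2, 0.2, 1.2]
finger_gap: 0.0458
```

```bash
python3 - <<'E'
from h import *
c=bot.capture("wrist");save("w10.png",c["img"][140:384,130:400],2.9)
c=bot.capture("side");save("s10.png",c["img"][130:220,150:300],5)
P,R,s=tool();print(P,s["finger_gap"],s["ft_force"])
delta([0.4687,0.3524,0.03],47.5)
E
```

```text
[0.4700308  0.35247426 0.10215838] 0.04574134150512576 [0.74891505 0.41270668 0.01513237]
turn [ 0.09 -0.19  0.09] shift cm [-0.1   1.82  0.1 ] q [ 0.42  0.13 -0.25  1.19 -0.    1.17]
```

View pics/w10.png

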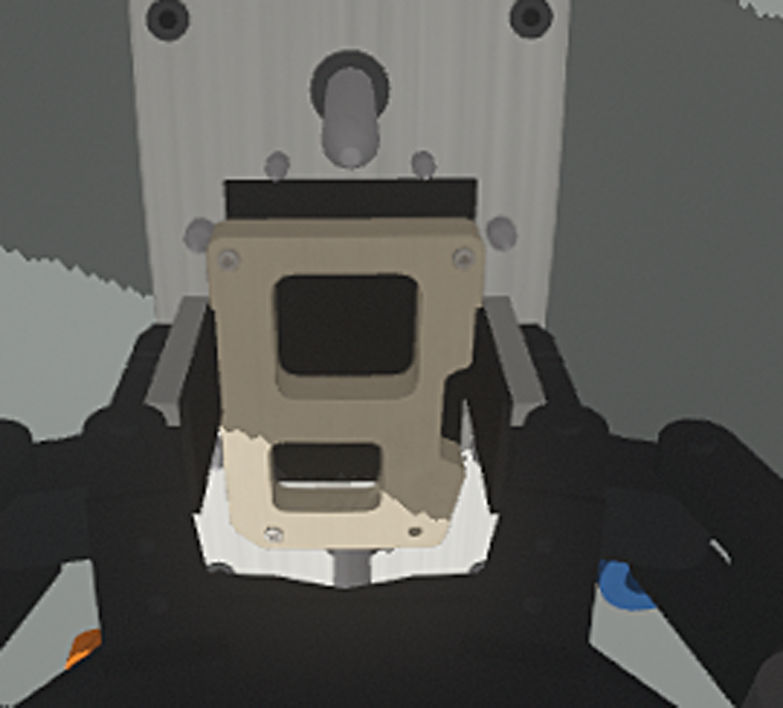

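View pics/s10.png

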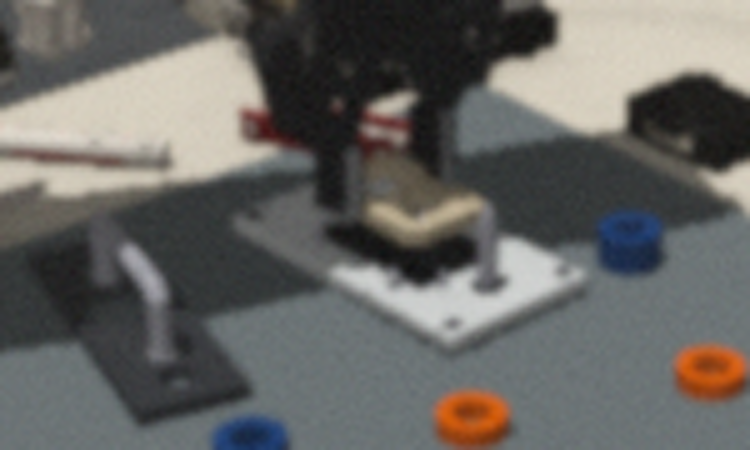

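```bash
python3 - <<'E'
from h import *
c=bot.capture("wrist");P,R,s=tool();print(P)
px=lambda u,v:(130+u/2.9,140+v/2.9)
for n,(u,v) in dict(padL=(225,181),padR=(477,181),pinL=(277,165),pinR=(424,165),pin2L=(199,236),pin2R=(502,236)).items():
    print(n,toolplane(c,*px(u,v),P[2]-.012).round(4))
for n,(u,v) in dict(cL=(209,237),cR=(484,237)).items():
    print(n,toolplane(c,*px(u,v),.0625).round(4))
E
```

```text
[0.47014157 0.35269419 0.10247002]
padL [-0.0242  0.0905  0.0247]
padR [0.0259 0.0905 0.0247]
pinL [-0.0137  0.0905  0.0281]
pinR [0.0152 0.0905 0.0281]
pin2L [-0.0302  0.0905  0.0127]
pin2R [0.0318 0.0905 0.0127]
cL [-0.0233  0.0625  0.0249]
cR [0.0231 0.0625 0.0249]
```

apply_moves --commands '[0, 0, 0, 0.08, 0, -0.1, 1, 0, 0, 0, 0.08, 0.5, -0.1, 1, 0, 0, 0, 0.08, 1, -0.1, 1, 0, 0, 0, 0.08, 1.5, -0.1, 1, 0, 0, 0, 0.08, 1.5, -0.1, 1]'

```text
t: 7.77
tool_pos: [0.4707, 0.3523, 0.0859]
orientation: [-1.474, -0.646, 0.645]
ft_force: [-0.8, -0.6, -1.7]
finger_gap: 0.0458
```

```bash
python3 - <<'E'
from h import *
c=bot.capture("wrist");save("w11.png",c["img"][140:384,130:400],2.9)
P,R,s=tool();print(P,s["finger_gap"],s["ft_force"])
E
```

```text
[0.47079052 0.35233558 0.08640488] 0.045751452632711555 [ 0.30643636  0.08365537 -0.77686947]
```

View pics/w11.png

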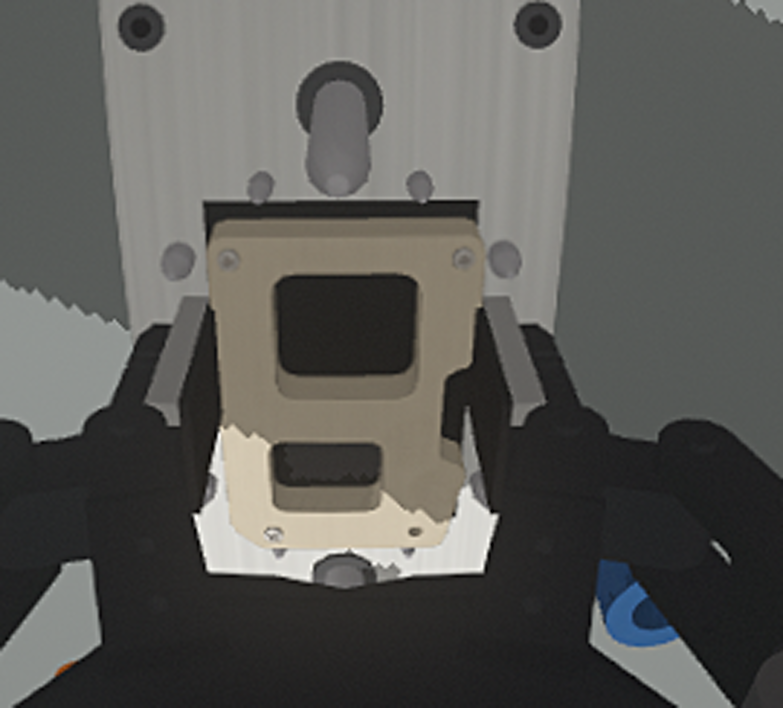

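apply_moves --commands '[0, 0, 0, -0.06, 0, 0, 1, 0, 0, 0, -0.06, 0.15, 0, 1, 0, 0, 0, -0.06, 0.25, 0, 1, 0, 0, 0, -0.06, 0.25, 0, 1]'

```text
t: 8.15
tool_pos: [0.4703, 0.3519, 0.0837]
orientation: [-1.474, -0.646, 0.645]
ft_force: [0.2, -0.6, 0.3]
finger_gap: 0.0457
```

```bash
python3 - <<'E'
from h import *
c=bot.capture("wrist");save("w12.png",c["img"][140:384,130:400],2.9)
P,R,s=tool();print(P,s["finger_gap"],s["ft_force"])
px=lambda u,v:(130+u/2.9,140+v/2.9)
E
```

```text
[0.47034257 0.35191375 0.08384595] 0.04551297291745204 [ 0.1916961  -0.16570468 -0.51160296]
```

View pics/w12.png

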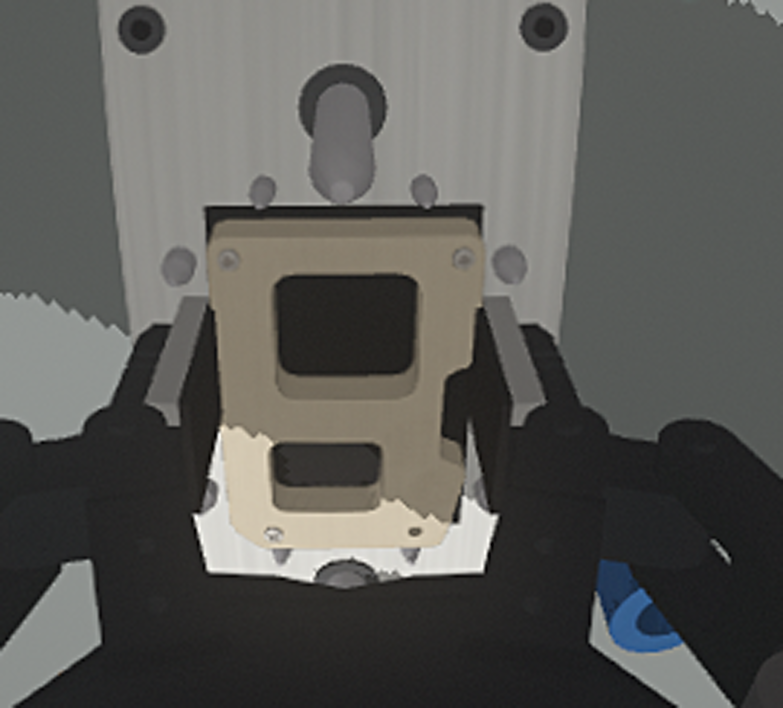

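apply_moves --commands '[0, 0, 0, 0, 0.1, 0, 1, 0, 0, 0, 0, 0.15, 0, 1, 0, 0, 0, 0, 0.15, 0, 0, 0, 0, 0, 0, 0.15, 0, -0.35, 0, 0, 0, 0, 0.15, 0, -0.35, 0, 0, 0, 0, -2, 0, -0.4, 0, 0, 0, 0, -6, 0, -0.4, 0, 0, 0, 0, -10, 0, -0.4, 0, 0, 0, 0, -14, 0, -1, 0, 0, 0, 0, -14, 0, -1]'

```text
t: 9.03
tool_pos: [0.4729, 0.3532, 0.2329]
orientation: [-1.473, -0.656, 0.635]
ft_force: [0.5, -0.0, 1.0]
finger_gap: 0.0814
```

```bash
python3 - <<'E'
from h import *
c=bot.capture("wrist");save("w13.png",c["img"],1.5)
save("w13r.png",rectify(c,0.38,0.57,0.25,0.45,0.020,3000,True))
P,R,s=tool();print(P,s["finger_gap"],s["ft_force"])
delta([0.67,0.077,0.17],30)
E
```

```text
[0.47228987 0.35291555 0.22909479] 0.0854416123762983 [ 0.23270999  0.45305043 -0.93308512]
turn [ 0.18 17.33  0.51] shift cm [ -6.89   0.6  -33.24] q [ 0.42  0.06 -0.08  1.42 -0.    1.17]
```

View pics/w13r.png

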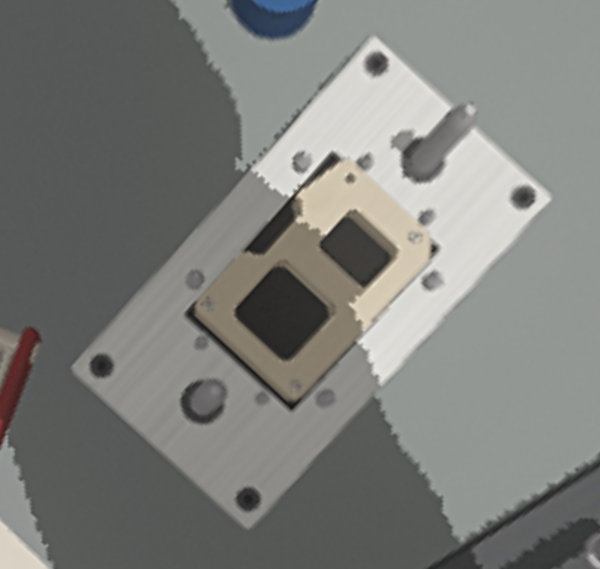

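```bash
python3 - <<'E'
from h import *
c=bot.capture("wrist")
s=3000
im=rectify(c,0.38,0.57,0.25,0.45,0.020,s,True).astype(int)
m=(im[...,0]-im[...,2]>14);m[:,:150]=0;m[:100]=0;m[:,460:]=0
b=rectbox(im,m,.57,.45,s)
d=im.astype(np.uint8).copy();cv2.polylines(d,[b.astype(int)],1,(255,0,0),1);save("cf.png",d)
delta([0.67,0.055,0.14],34)
E
```

```text
centre 0.47766933186848953 0.34480161539713544 size mm 48.355570475260414 73.89310709635416 long axis yaw 137.08257
turn [ 0.13 13.33  0.27] shift cm [ -8.41   3.26 -34.76] q [ 0.42  0.06 -0.09  1.42 -0.    1.17]
```

View pics/cf.png

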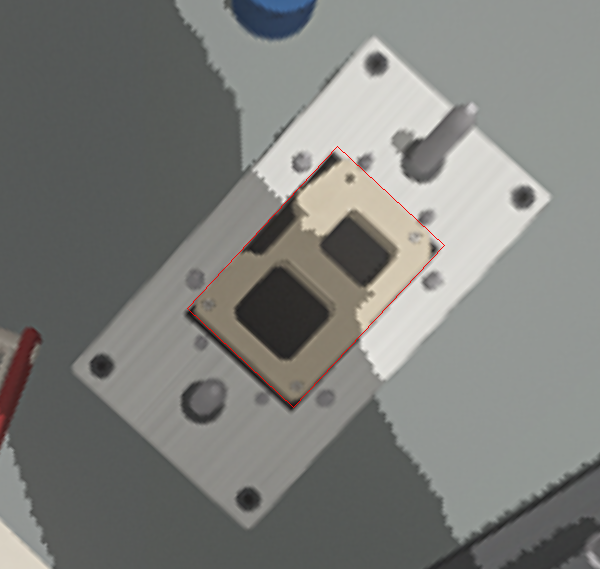

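apply_moves --commands '[0, 13.3, 0, -8.4, 0, -34.8, -1, 0, 13.3, 0, -8.4, 0, -34.8, -1, 0, 13.3, 0, -8.4, 0, -34.8, -1, 0, 13.3, 0, -8.4, 0, -34.8, -1, 0, 13.3, 0, -8.4, 0, -34.8, -1, 0, 13.3, 0, -8.4, 3, -34.8, -1, 0, 13.3, 0, -8.4, 3, -34.8, -1, 0, 13.3, 0, -8.4, 3, -34.8, -1, 0, 13.3, 0, -8.4, 3, -34.8, -1, 0, 13.3, 0, -8.4, 3, -34.8, -1]'

```text
t: 9.97
tool_pos: [0.6712, 0.0498, 0.1923]
orientation: [-1.521, -0.462, 0.46]
ft_force: [0.2, 0.6, 0.8]
finger_gap: 0.0855
```

```bash
python3 - <<'E'
from h import *
c=bot.capture("wrist");save("w14.png",c["img"],1.5)
save("w14r.png",rectify(c,0.62,0.72,0.02,0.12,0.008,6000,True))
P,R,s=tool();print(P,s["finger_gap"],s["qpos"].round(2))
E
```

```text
[0.67016994 0.05218144 0.1931281 ] 0.08511431551723563 [-0.12  0.33  0.15  1.39  0.    0.86]
```

View pics/w14.png

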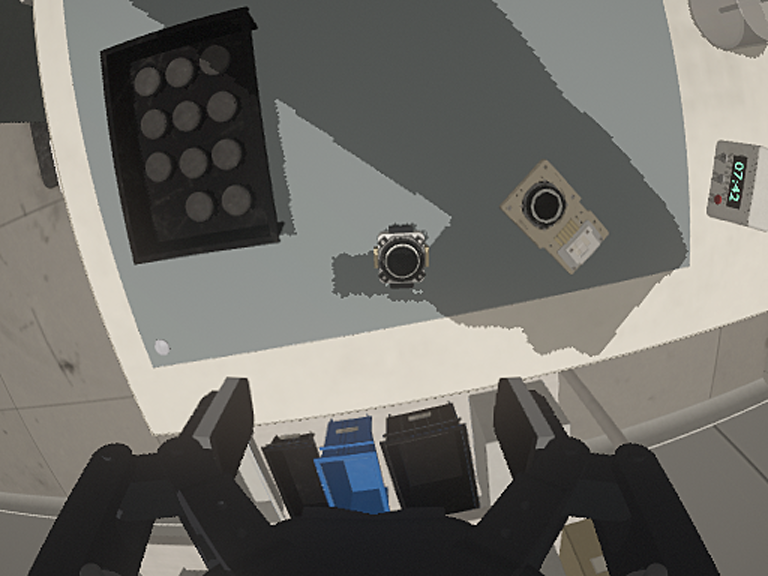

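View pics/w14r.png

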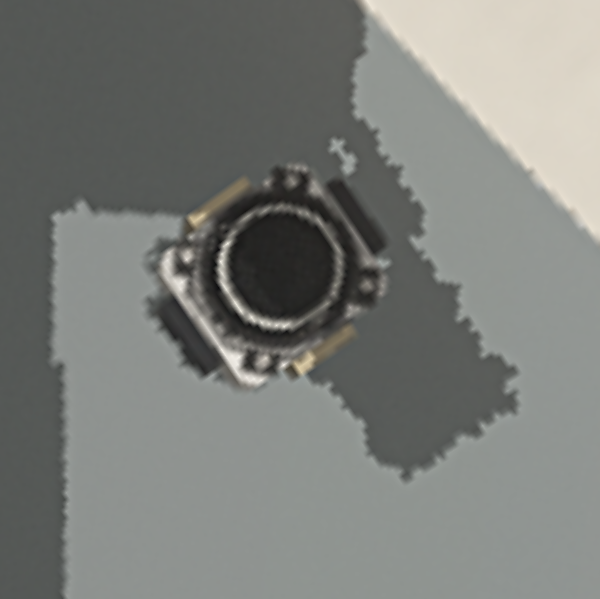

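```bash
python3 - <<'E'
from h import *
delta([0.6743,0.0742,0.046],36)
E
```

```text
turn [-0.05 -2.18  0.09] shift cm [1.55 9.32 1.59] q [-0.12  0.33  0.15  1.39  0.    0.86]
```

apply_moves --commands '[0, -2.2, 0, 1.55, 3, 1.6, -0.05, 0, -2.2, 0, 1.55, 6, 1.6, -0.05, 0, -2.2, 0, 1.55, 9, 1.6, -0.05, 0, -2.2, 0, 1.55, 9.3, 1.6, -0.05, 0, -2.2, 0, 1.55, 9.3, 1.6, -0.05, 0, -2.2, 0, 1.55, 9.3, 1.6, -0.05]'

```text
t: 10.52
tool_pos: [0.6742, 0.0748, 0.1014]
orientation: [-1.513, -0.494, 0.491]
ft_force: [-0.2, 0.1, 1.5]
finger_gap: 0.045
```

```bash
python3 - <<'E'
from h import *
c=bot.capture("wrist");save("w15.png",c["img"][180:384,130:400],2.9)
P,R,s=tool();print(P,s["finger_gap"])
save("w15t.png",rectool(c,-.05,.05,-.05,.05,P[2]-.01,6000))
delta([0.6743,0.0742,0.0225],36)
E
```

```text
[0.67500052 0.0745253  0.10244526] 0.044901085598484373
turn [0.04 0.04 0.2 ] shift cm [-0.08  2.59  0.02] q [-0.08  0.4   0.07  1.24  0.    0.86]
```

View pics/w15.png

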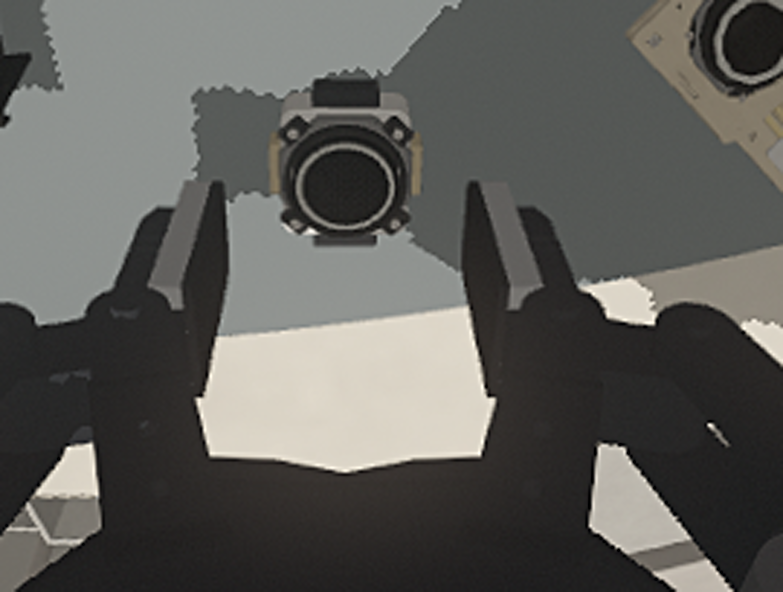

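View pics/w15t.png

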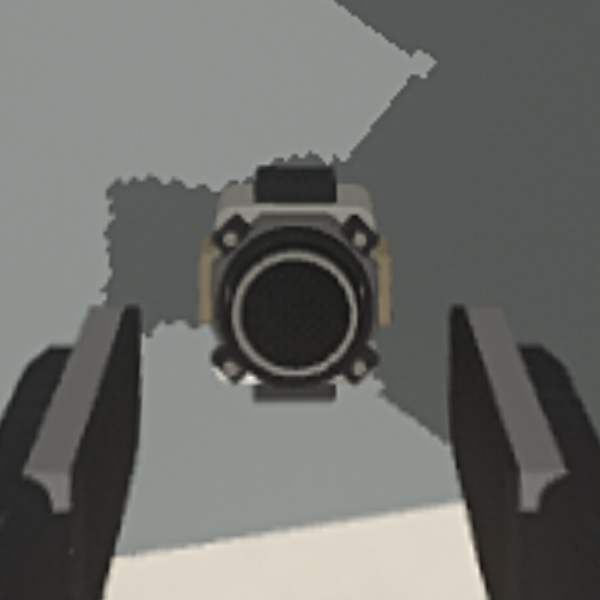

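apply_moves --commands '[0, 0, 0, -0.08, 1.5, -0.05, -0.05, 0, 0, 0, -0.08, 2.55, -0.05, -0.05, 0, 0, 0, -0.08, 2.55, -0.05, -0.05, 0, 0, 0, -0.08, 2.55, -0.05, 1, 0, 0, 0, -0.08, 2.55, -0.05, 1, 0, 0, 0, -0.08, 2.55, -0.05, 1, 0, 0, 0, -0.08, 2.55, -0.05, 1, 0, 0, 0, -0.08, 2.55, -0.05, 1]'

```text
t: 11.23
tool_pos: [0.675, 0.0737, 0.0773]
orientation: [-1.514, -0.496, 0.489]
ft_force: [0.2, 0.2, 0.6]
finger_gap: 0.0245
```

```bash
python3 - <<'E'
from h import *
c=bot.capture("wrist");save("w16.png",c["img"][180:384,130:400],2.9)
P,R,s=tool();print(P,s["finger_gap"],s["ft_force"])
E
```

```text
[0.67489744 0.07367428 0.07718544] 0.024587736944744323 [-0.20273836 -0.62700069  0.30536051]
```

View pics/w16.png

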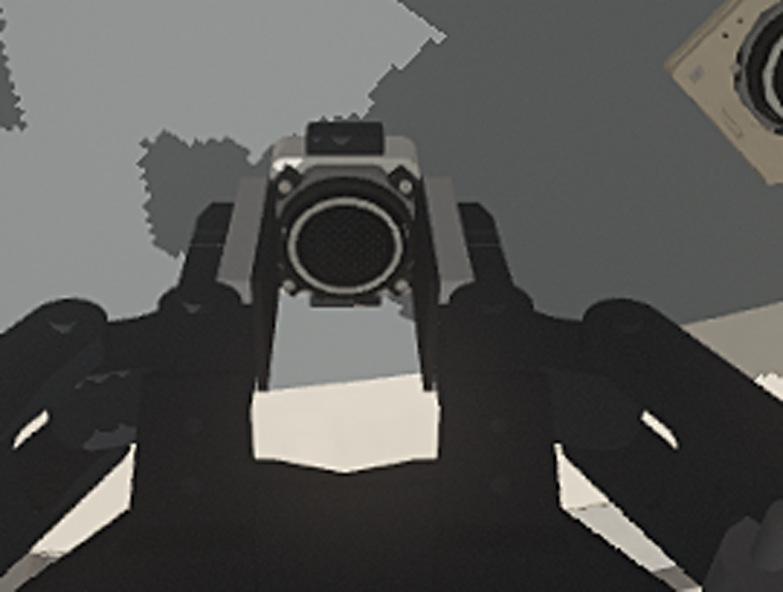

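apply_moves --commands '[0, 0, 0, 0, -1, 0, 1, 0, 0, 0, 0, -4, 0, 1, 0, 0, 0, 0, -8, 0, 1, 0, 0, 0, 0, -11, 0, 1, 0, 0, 0, 0, -11, 0, 1, 0, 0, 0, 0, -11, 0, 1]'

```text
t: 11.78
tool_pos: [0.676, 0.0734, 0.1909]
orientation: [-1.516, -0.5, 0.486]
ft_force: [0.0, -0.9, -1.3]
finger_gap: 0.0248
```

```bash
python3 - <<'E'
from h import *
c=bot.capture("wrist")
P,R,s=tool();print(P,s["finger_gap"],s["ft_force"])
save("w17t.png",rectool(c,-.05,.05,-.05,.05,.067,6000))
delta([0.4675,0.3542,0.14],47.3)
E
```

```text
[0.67491345 0.07351981 0.18836341] 0.02444174253959652 [-0.25025385  0.09868742 -0.20022775]
turn [  0.15 -11.26   0.28] shift cm [-0.25 -0.64 34.9 ] q [-0.08  0.35  0.16  1.38  0.    0.86]
```

View pics/w17t.png

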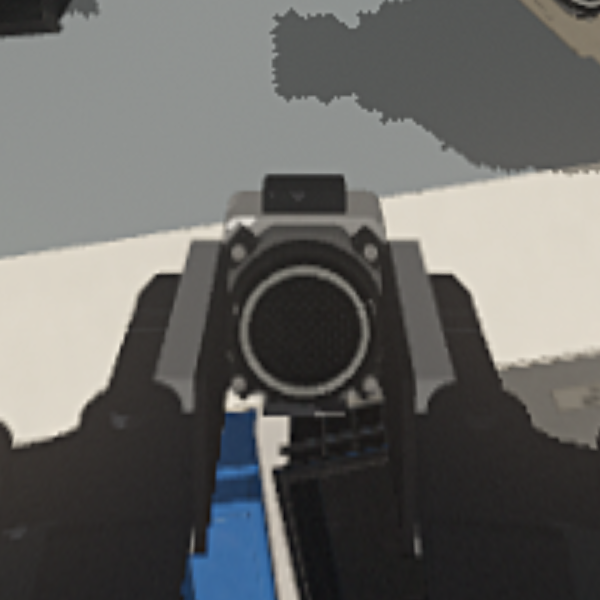

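```bash
python3 - <<'E'
from h import *
c=bot.capture("wrist");save("w18.png",c["img"][180:384,130:400],2.9)
for h in (.062,.064,.067):print(h,[toolplane(c,130+u/2.9,180+v/2.9,h)[[0,2]].round(4) for u,v in[(287,187),(405,187),(290,287),(402,287)]])
c=bot.capture("side");save("s18.png",c["img"][130:290,220:400],4)
E
```

```text
0.062 [array([-0.0096,  0.0111]), array([0.0111, 0.0111]), array([-0.0097, -0.0103]), array([ 0.0112, -0.0103])]
0.064 [array([-0.0097,  0.01  ]), array([0.0112, 0.01  ]), array([-0.0098, -0.0117]), array([ 0.0114, -0.0118])]
0.067 [array([-0.01  ,  0.0084]), array([0.0115, 0.0084]), array([-0.0101, -0.0138]), array([ 0.0116, -0.0139])]
```

View pics/w18.png

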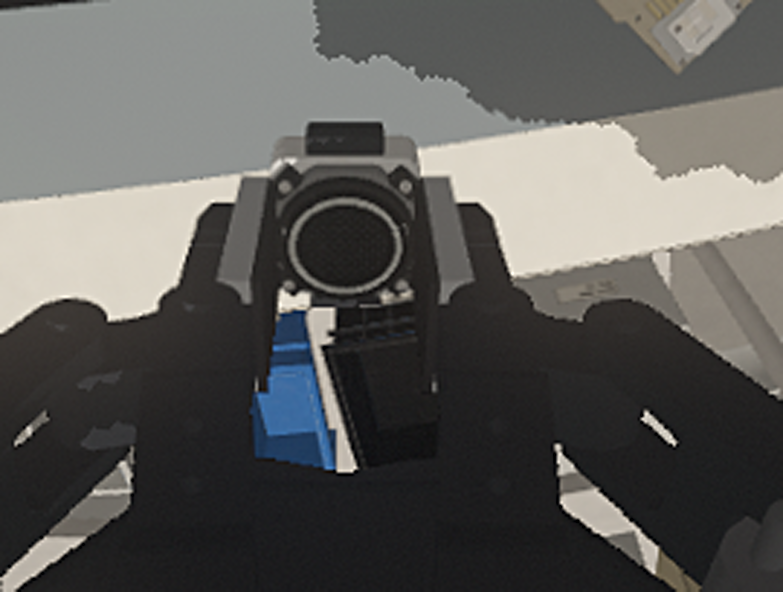

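View pics/s18.png

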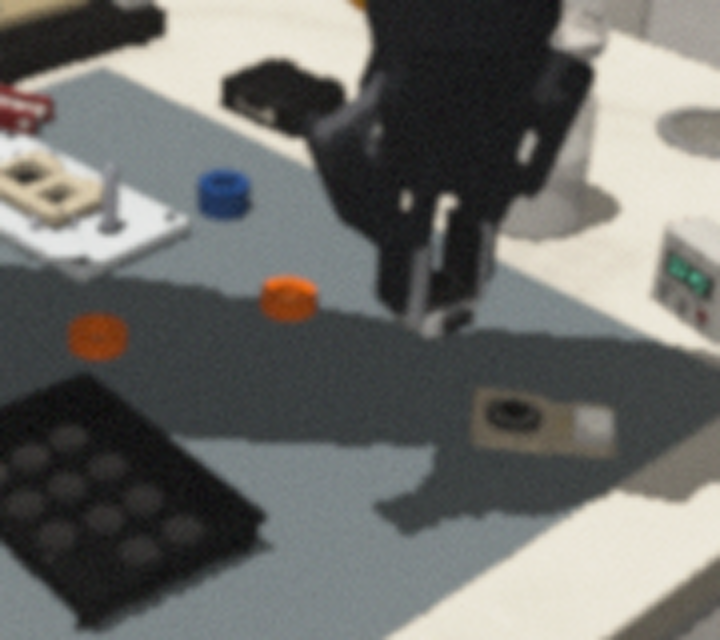

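apply_moves --commands '[0, -11.2, 0.2, -0.2, 0, 35, 1, 0, -11.2, 0.2, -0.2, 0, 35, 1, 0, -11.2, 0.2, -0.2, 0, 35, 1, 0, -11.2, 0.2, -0.2, 0, 35, 1, 0, -11.2, 0.2, -0.2, 0, 35, 1, 0, -11.2, 0.2, -0.2, 0, 35, 1, 0, -11.2, 0.2, -0.2, 0, 35, 1, 0, -11.2, 0.2, -0.2, 0, 35, 1, 0, -11.2, 0.2, -0.2, 0, 35, 1, 0, -11.2, 0.2, -0.2, 0, 35, 1]'

```text
t: 12.77
tool_pos: [0.4629, 0.358, 0.1844]
orientation: [-1.471, -0.644, 0.651]
ft_force: [-0.3, -0.4, 0.2]
finger_gap: 0.0245
```

```bash
python3 - <<'E'
from h import *
delta([0.4670,0.3548,0.073],47.3)
E
```

```text
turn [-0.13  0.2  -0.21] shift cm [ 0.06  5.74 -0.54] q [ 0.43  0.08 -0.15  1.35  0.    1.18]
```

apply_moves --commands '[0, 0.2, -0.2, 0.06, 2, -0.5, 1, 0, 0.2, -0.2, 0.06, 4, -0.5, 1, 0, 0.2, -0.2, 0.06, 5.7, -0.5, 1, 0, 0.2, -0.2, 0.06, 5.7, -0.5, 1, 0, 0.2, -0.2, 0.06, 5.7, -0.5, 1]'

```text
t: 13.18
tool_pos: [0.466, 0.3539, 0.1258]
orientation: [-1.471, -0.64, 0.648]
ft_force: [-0.3, -0.4, 0.3]
finger_gap: 0.0246
```

```bash
python3 - <<'E'
from h import *
c=bot.capture("wrist");save("w19.png",c["img"][140:384,130:400],2.9)
P,R,s=tool();print(P,s["finger_gap"],s["ft_force"])
save("w19t.png",rectool(c,-.05,.05,-.05,.05,P[2]-.021,6000))
E
```

```text
[0.46679854 0.35440703 0.1272839 ] 0.024911681102272914 [-0.09147584  0.52101686 -0.06113724]
```

View pics/w19.png

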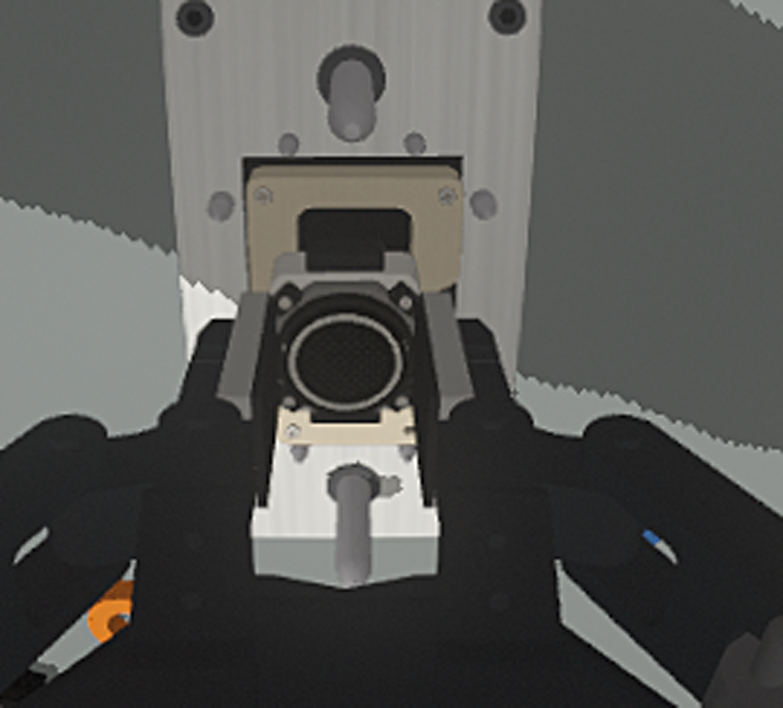

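View pics/w19t.png

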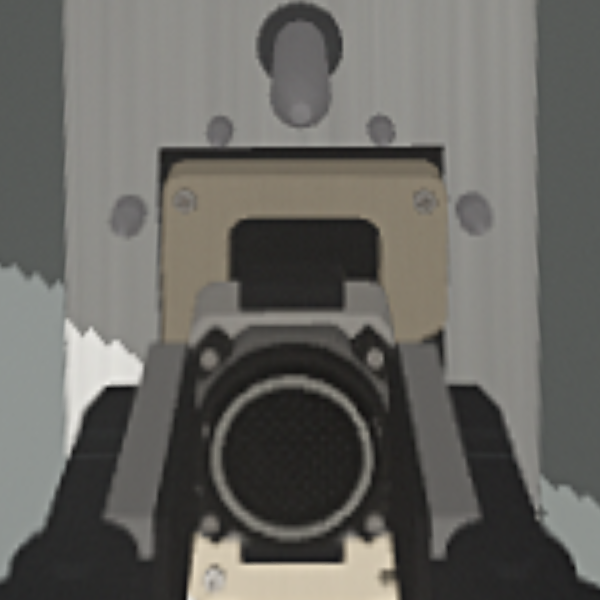

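apply_moves --commands '[0, 0, 0, 0, 1, 0, 1, 0, 0, 0, 0, 2, 0, 1, 0, 0, 0, 0, 2.6, 0, 1, 0, 0, 0, 0, 2.6, 0, 1, 0, 0, 0, 0, 2.6, 0, 1]'

```text
t: 13.65
tool_pos: [0.4664, 0.3543, 0.1007]
orientation: [-1.471, -0.642, 0.647]
ft_force: [0.4, -0.1, -0.2]
finger_gap: 0.0247
```

```bash
python3 - <<'E'
from h import *
c=bot.capture("wrist");save("w20.png",c["img"][140:384,130:400],2.9)
P,R,s=tool();print(P,s["finger_gap"],s["ft_force"])
delta([0.4670,0.3548,0.043],47.3)
c=bot.capture("side");save("s20.png",c["img"][130:220,150:300],5)
E
```

```text
[0.46667665 0.35442561 0.10127311] 0.024667384381572323 [0.42128123 0.04092016 0.03001205]
turn [-0.15 -0.03 -0.09] shift cm [0.05 0.43 0.  ] q [ 0.43  0.13 -0.25  1.2   0.    1.17]
```

View pics/w20.png

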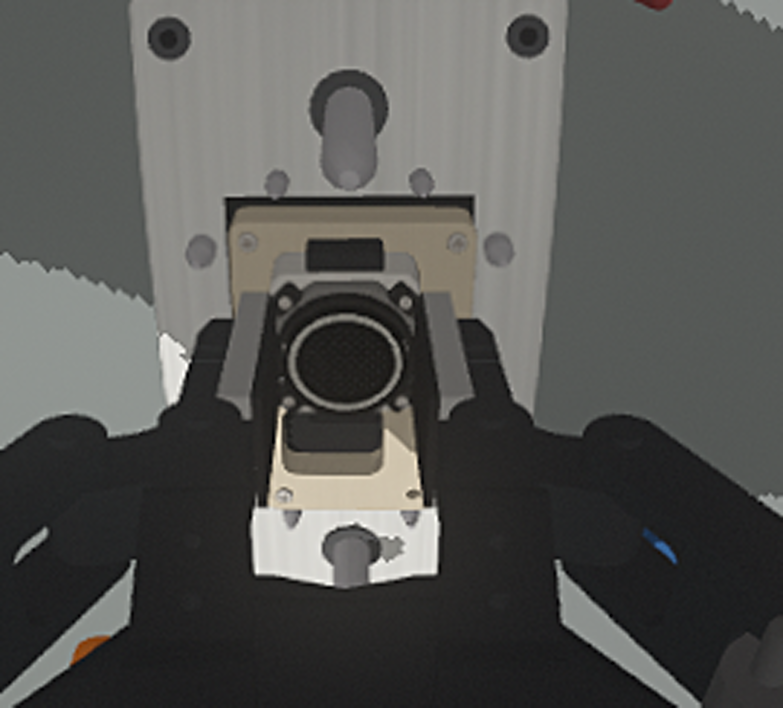

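View pics/s20.png

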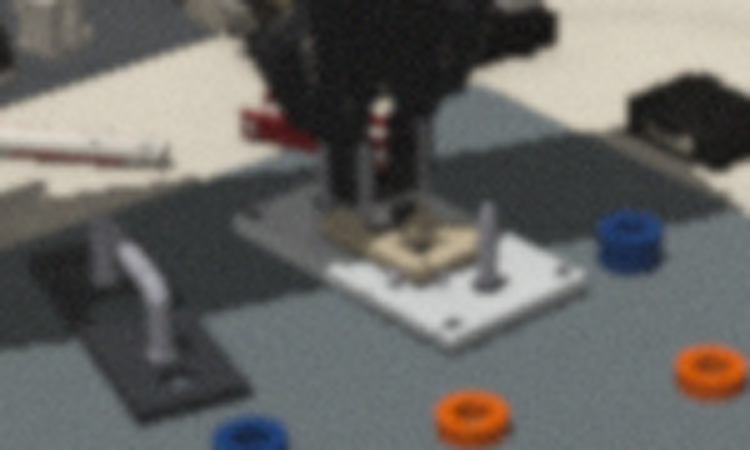

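apply_moves --commands '[0, 0, 0, 0, 0.15, 0, 1, 0, 0, 0, 0, 0.3, 0, 1, 0, 0, 0, 0, 0.4, 0, 1, 0, 0, 0, 0, 0.4, 0, 1]'

```text
t: 14.08
tool_pos: [0.4669, 0.3546, 0.0975]
orientation: [-1.471, -0.643, 0.646]
ft_force: [0.6, 0.2, -1.4]
finger_gap: 0.0248
```

```bash
python3 - <<'E'
from h import *
P,R,s=tool();print(P,s["finger_gap"],s["ft_force"])
E
```

```text
[0.4668874  0.35456376 0.09753533] 0.02478972679987925 [ 0.56008074  0.17973467 -1.39301806]
```

Nearly touching; down 1 mm more, then check before release.

apply_moves --commands '[0, 0, 0, 0, 0.05, 0, 1, 0, 0, 0, 0, 0.1, 0, 1, 0, 0, 0, 0, 0.1, 0, 1]'

```text
t: 14.33
tool_pos: [0.4669, 0.3546, 0.0974]
orientation: [-1.471, -0.643, 0.646]
ft_force: [-3.1, -2.7, 7.5]
finger_gap: 0.0249
```

```bash
python3 - <<'E'
from h import *
c=bot.capture("wrist");save("w21.png",c["img"][140:384,130:400],2.9)
P,R,s=tool();print(P,s["finger_gap"],s["ft_force"])
E
```

```text
[0.46691267 0.354597   0.0973691 ] 0.024935222569301987 [-3.36159021 -1.3977186   7.5462698 ]
```

View pics/w21.png

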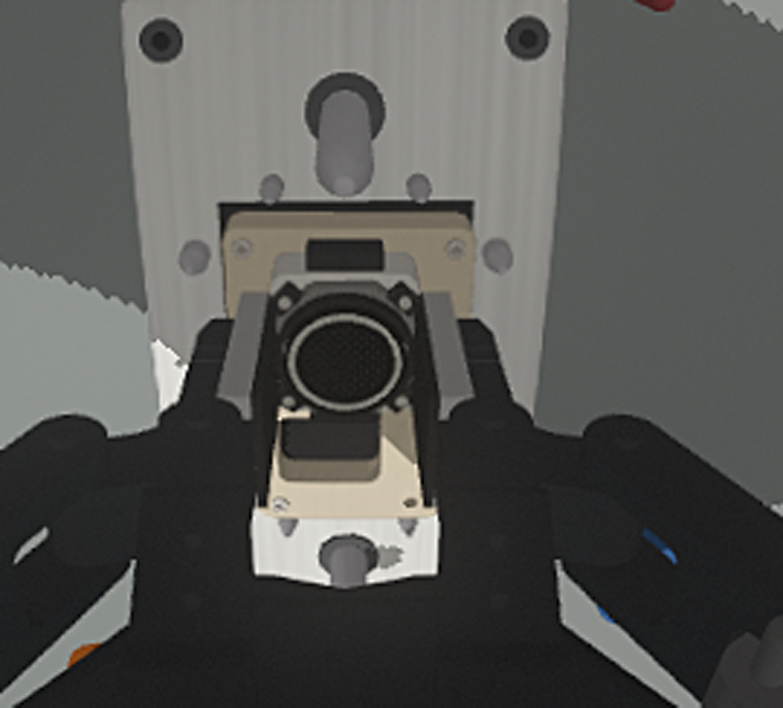

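apply_moves --commands '[0, 0, 0, 0, 0, 0, 0.2, 0, 0, 0, 0, 0, 0, -0.05, 0, 0, 0, 0, 0, 0, -0.05, 0, 0, 0, 0, 0, 0, -0.05, 0, 0, 0, 0, -2, 0, -0.1, 0, 0, 0, 0, -6, 0, -0.1, 0, 0, 0, 0, -10, 0, -0.1, 0, 0, 0, 0, -13, 0, -0.1, 0, 0, 0, 0, -13, 0, -0.1]'

```text
t: 15.13
tool_pos: [0.4696, 0.3556, 0.2349]
orientation: [-1.471, -0.651, 0.638]
ft_force: [0.6, 0.5, -1.3]
finger_gap: 0.0473
```

```bash
python3 - <<'E'
from h import *
c=bot.capture("wrist");save("w22.png",c["img"],1.5)
P,R,s=tool();print(P,s["finger_gap"],s["ft_force"])
save("w22r.png",rectify(c,0.38,0.57,0.25,0.45,0.020,3000,True))
E
```

```text
[0.46886106 0.35523843 0.23146859] 0.04674057912753973 [-0.4732051  -0.27897634 -0.23254607]
```

View pics/w22.png

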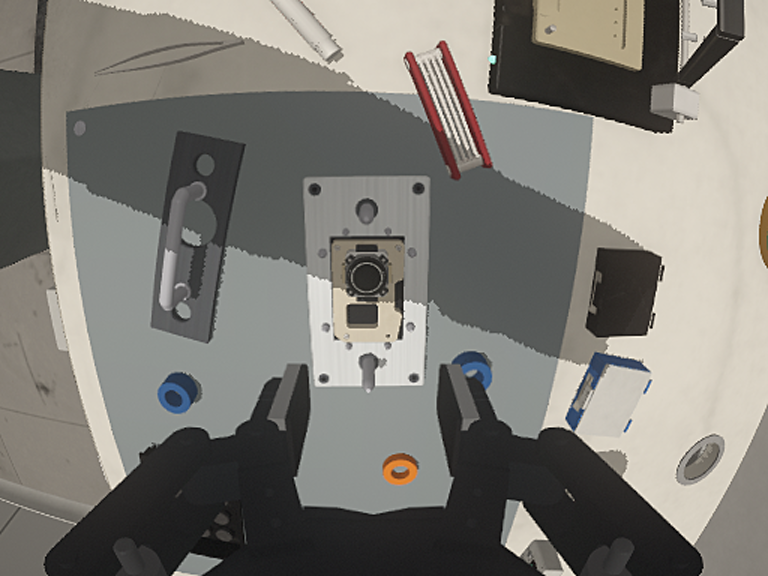

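View pics/w22r.png

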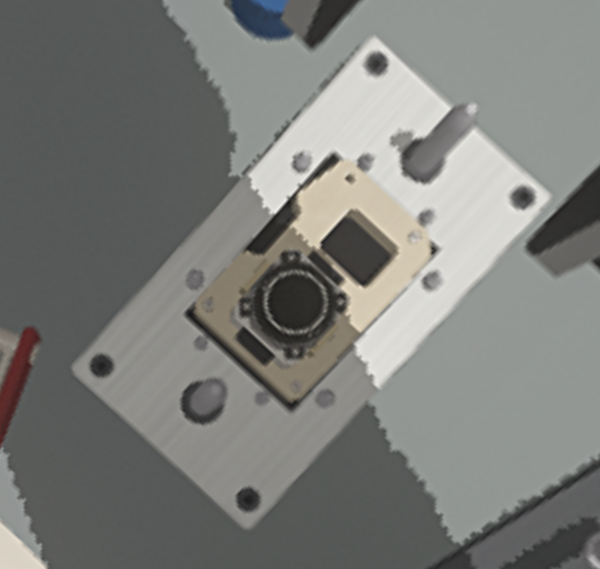

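```bash
python3 - <<'E'
from h import *
delta([0.584,0.354,0.12],80)
E
```

```text
turn [  0.11 -32.73   0.3 ] shift cm [ 7.69  5.79 -8.54] q [ 0.43  0.06 -0.08  1.43  0.    1.17]
```

apply_moves --commands '[0, -32.7, 0.2, 7.7, 2, -8.5, -0.05, 0, -32.7, 0.2, 7.7, 4, -8.5, -0.05, 0, -32.7, 0.2, 7.7, 5.5, -8.5, -0.05, 0, -32.7, 0.2, 7.7, 5.5, -8.5, -0.05, 0, -32.7, 0.2, 7.7, 5.5, -8.5, -0.05, 0, -32.7, 0.2, 7.7, 5.5, -8.5, -0.05, 0, -32.7, 0.2, 7.7, 5.5, -8.5, -0.05]'

```text
t: 15.77
tool_pos: [0.5833, 0.3542, 0.1757]
orientation: [-1.288, -1.078, 1.077]
ft_force: [0.1, 0.7, -0.1]
finger_gap: 0.0448
```

```bash
cat >> h.py <<'E'
def bluetop(c,x,y,z=0.019,s=5000,name=None):
    """rectified window round x,y; find the bright top ring's bore via hole in blue mask and outline"""
    im=rectify(c,x-.04,x+.04,y-.04,y+.04,z,s,True)
    if name: save(name,im)
    h=cv2.cvtColor(im,cv2.COLOR_RGB2HSV)
    m=((h[...,0]>95)&(h[...,0]<125)&(h[...,1]>110)).astype(np.uint8)
    cs,hi=cv2.findContours(m,cv2.RETR_CCOMP,cv2.CHAIN_APPROX_NONE)
    for cc,hh in zip(cs,hi[0]):
        if cv2.contourArea(cc)<800: continue
        (u,v),r=cv2.minEnclosingCircle(cc)
        print("hole" if hh[3]>=0 else "outer",(x+.04-v/s).round(4) if hasattr(v,'round') else round(x+.04-v/s,4),round(y+.04-u/s,4),"r mm",round(r/s*1e3,1))
    return im
E
python3 - <<'E'
from h import *
c=bot.capture("wrist");save("w23.png",c["img"],1.5)
P,R,s=tool();print(P,s["finger_gap"])
bluetop(c,.584,.354,name="ba.png")
E
```

```text
[0.58340044 0.3543505  0.17646334] 0.04450121160074827
outer 0.5794 0.3562 r mm 17.0
hole 0.5782 0.3562 r mm 7.4
```

View pics/w23.png

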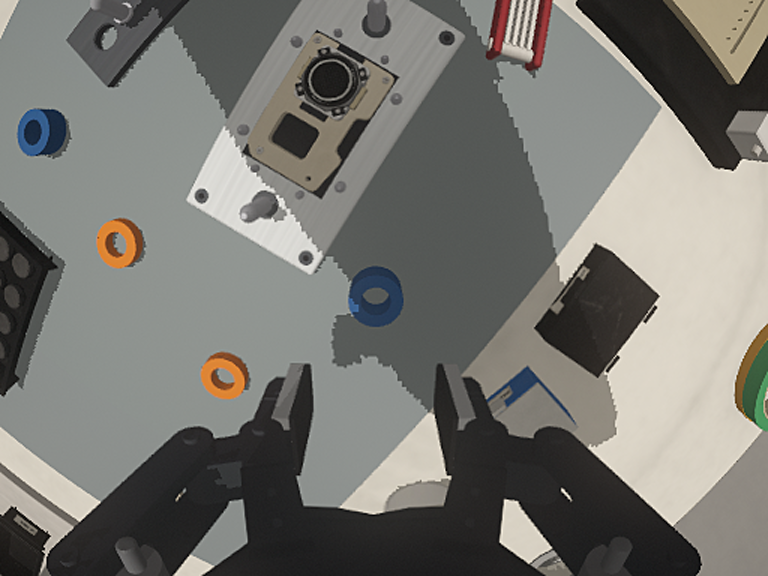

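View pics/ba.png

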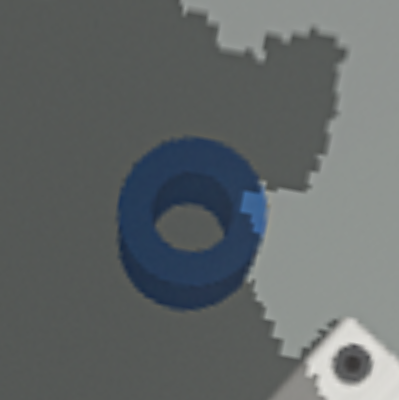

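```bash
python3 - <<'E'
from h import *
delta([0.5817,0.3556,0.0215],80)
E
```

```text
turn [ 0.11 -0.18  0.05] shift cm [ 0.08 10.1   0.21] q [ 0.35  0.37  0.17  1.37 -0.    0.53]
```

apply_moves --commands '[0, 0, 0, 0.08, 3, 0.2, -0.05, 0, 0, 0, 0.08, 6, 0.2, -0.05, 0, 0, 0, 0.08, 8.5, 0.2, -0.05, 0, 0, 0, 0.08, 10, 0.2, -0.05, 0, 0, 0, 0.08, 10, 0.2, -0.05, 0, 0, 0, 0.08, 10, 0.2, 1, 0, 0, 0, 0.08, 10, 0.2, 1, 0, 0, 0, 0.08, 10, 0.2, 1, 0, 0, 0, 0.08, 10, 0.2, 1, 0, 0, 0, 0.08, 10, 0.2, 1]'

```text
t: 16.65
tool_pos: [0.5824, 0.3558, 0.0778]
orientation: [-1.29, -1.08, 1.074]
ft_force: [0.6, 0.2, 0.0]
finger_gap: 0.0288
```

```bash
python3 - <<'E'
from h import *
c=bot.capture("wrist");save("w24.png",c["img"][140:384,130:400],2.9)
P,R,s=tool();print(P,s["finger_gap"],s["ft_force"])
E
```

```text
[0.58221456 0.35573252 0.07744523] 0.02902244970617307 [-0.18747654 -0.34552808  0.77794649]
```

View pics/w24.png

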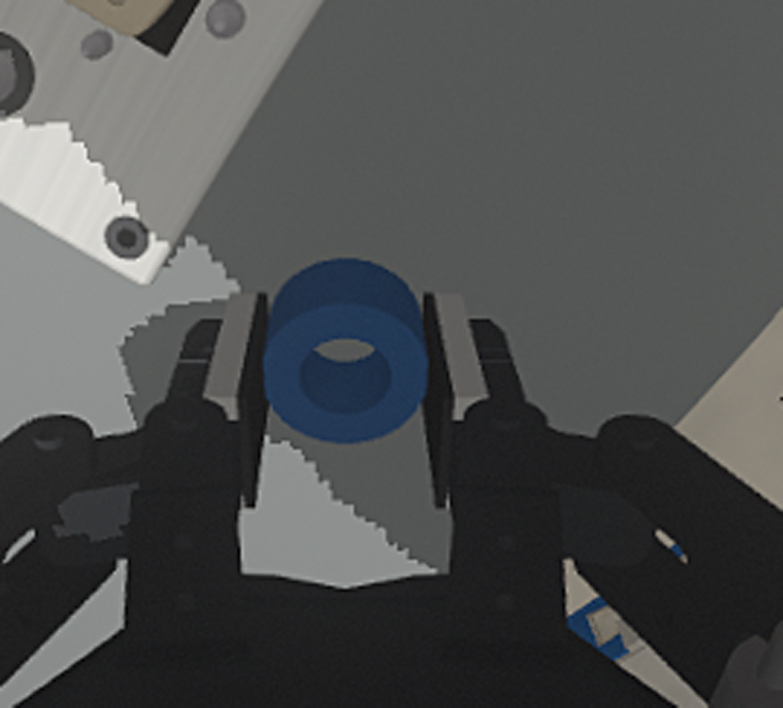

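apply_moves --commands '[0, 0, 0, 0, -1, 0, 1, 0, 0, 0, 0, -4, 0, 1, 0, 0, 0, 0, -7, 0, 1, 0, 0, 0, 0, -8, 0, 1, 0, 0, 0, 0, -8, 0, 1]'

```text
t: 17.12
tool_pos: [0.5839, 0.3564, 0.1625]
orientation: [-1.292, -1.086, 1.07]
ft_force: [0.3, 0.4, -0.1]
finger_gap: 0.0289
```

```bash
python3 - <<'E'
from h import *
c=bot.capture("wrist")
P,R,s=tool();print(P,s["finger_gap"],s["ft_force"])
save("w25t.png",rectool(c,-.05,.05,-.05,.05,.0585,6000))
delta([0.5193,0.3065,0.1],47.5)
E
```

```text
[0.58301928 0.35608168 0.15974937] 0.02886251757628852 [-0.32922493 -0.729045   -0.81742389]
turn [ 0.29 32.31  0.29] shift cm [-6.01  0.52  5.4 ] q [ 0.36  0.37  0.14  1.33 -0.    0.54]
```

View pics/w25t.png

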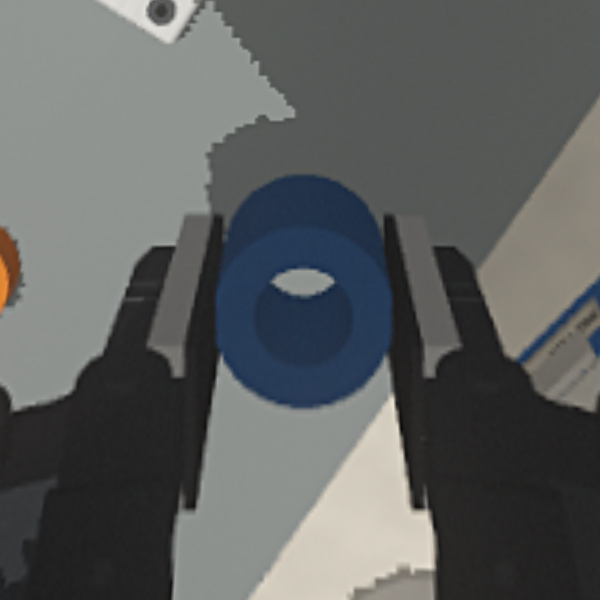

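```bash
python3 - <<'E'
from h import *
delta([0.5414,0.2862,0.096],47.5)
E
```

```text
turn [ 0.29 32.31  0.29] shift cm [-7.62  0.93  2.87] q [ 0.36  0.37  0.14  1.33 -0.    0.54]
```

apply_moves --commands '[0, 32.3, 0.3, -7.6, 0.9, 2.9, 1, 0, 32.3, 0.3, -7.6, 0.9, 2.9, 1, 0, 32.3, 0.3, -7.6, 0.9, 2.9, 1, 0, 32.3, 0.3, -7.6, 0.9, 2.9, 1, 0, 32.3, 0.3, -7.6, 0.9, 2.9, 1, 0, 32.3, 0.3, -7.6, 0.9, 2.9, 1, 0, 32.3, 0.3, -7.6, 0.9, 2.9, 1]'

```text
t: 17.75
tool_pos: [0.5405, 0.2862, 0.1491]
orientation: [-1.475, -0.651, 0.649]
ft_force: [0.1, 0.0, -0.7]
finger_gap: 0.0287
```

```bash
python3 - <<'E'
from h import *
c=bot.capture("wrist");save("w26.png",c["img"][100:384,110:420],2.5)
P,R,s=tool();print(P,s["finger_gap"],s["ft_force"])
E
```

```text
[0.54065331 0.28631248 0.14929717] 0.028758161288934478 [-0.80516697 -0.12495837 -0.64921483]
```

View pics/w26.png

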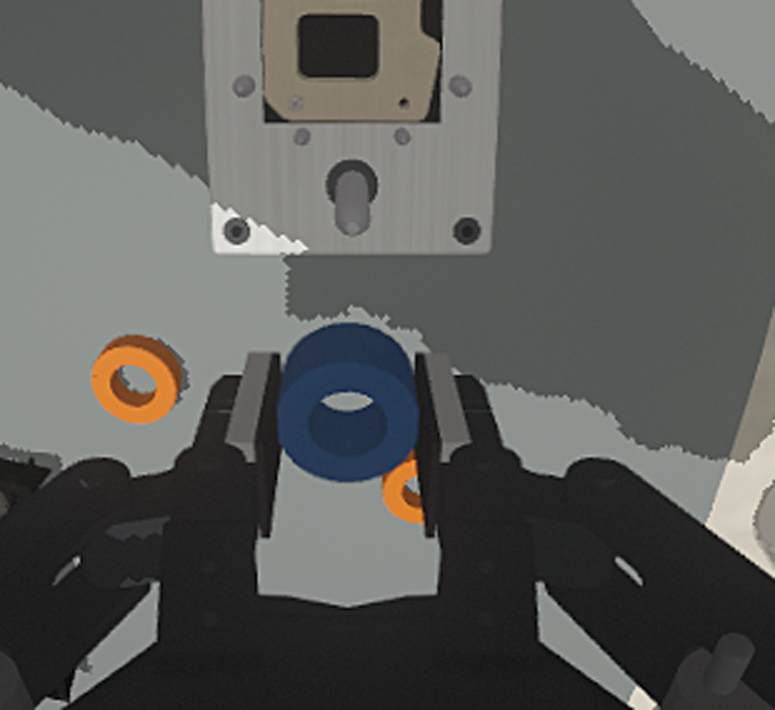

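```bash
python3 - <<'E'
from h import *
c=bot.capture("wrist");P,R,s=tool();print(P)
px=lambda u,v:(110+u/2.5,100+v/2.5)
t=lambda u,v,z:(toolplane(c,*px(u,v),P[2]-z)*1e3).round(1)
print("base",t(352,187,.012),"tip",t(352,229,.053), "orange", t(136,378,.010))
print("collar top",(toolplane(c,*px(348,421),.0585)*1e3).round(1))
X=onz(c,*px(352,229),.053,True);print(X, onz(c,*px(352,187),.012,True))
print("edges", t(213,254,.012),t(491,254,.012))
E
```

```text
[0.54077071 0.28639558 0.14953095]
base [  1.1 137.5  28.6] tip [ 0.8 96.5 29.3] orange [-70.1 139.5 -36.5]
collar top [-0.1 58.5  0.8]
[0.51995956 0.3065401  0.053     ] [0.52077715 0.30617082 0.012     ]
edges [-40.5 137.5   8.1] [ 42.9 137.5   8.1]
```

apply_moves --commands '[0, 0, 0, 0.1, 0, 2.85, 1, 0, 0, 0, 0.1, 0.5, 2.85, 1, 0, 0, 0, 0.1, 0.5, 2.85, 1, 0, 0, 0, 0.1, 0.5, 2.85, 1]'

```text
t: 18.18
tool_pos: [0.5202, 0.3064, 0.1439]
orientation: [-1.475, -0.652, 0.65]
ft_force: [0.4, -0.0, -0.1]
finger_gap: 0.0288
```

```bash
python3 - <<'E'
from h import *
P,R,s=tool();print(P)
c=bot.capture("wrist");save("w27.png",c["img"][100:384,110:420],2.5)
c=bot.capture("side");save("s27.png",c["img"][130:220,150:300],5)
delta([0.52,0.3065,0.1],47.5)
E
```

```text
[0.52021398 0.30635892 0.1439319 ]
turn [0.25 0.17 0.02] shift cm [-0.02 -0.95  0.08] q [ 0.32  0.15 -0.15  1.27 -0.    1.06]
```

View pics/w27.png

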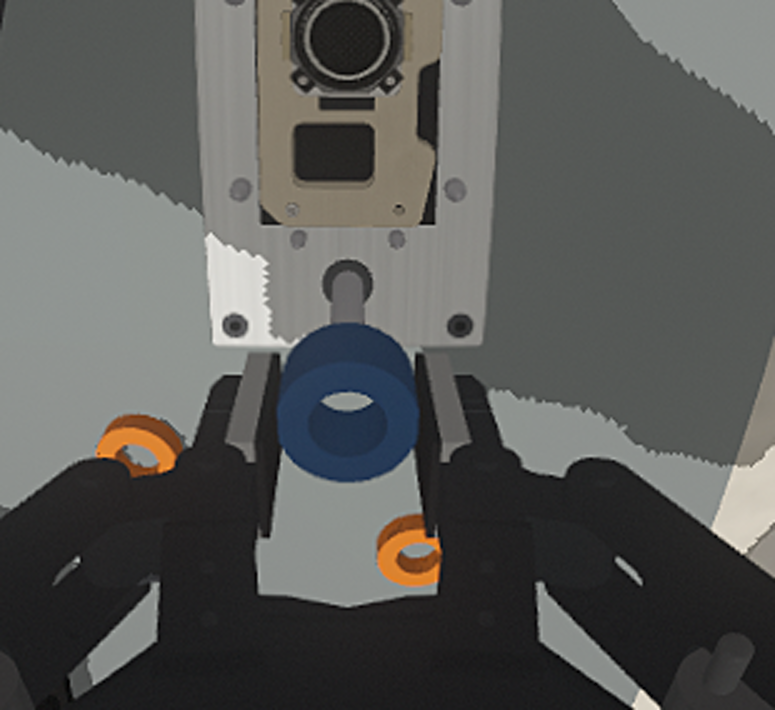

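View pics/s27.png

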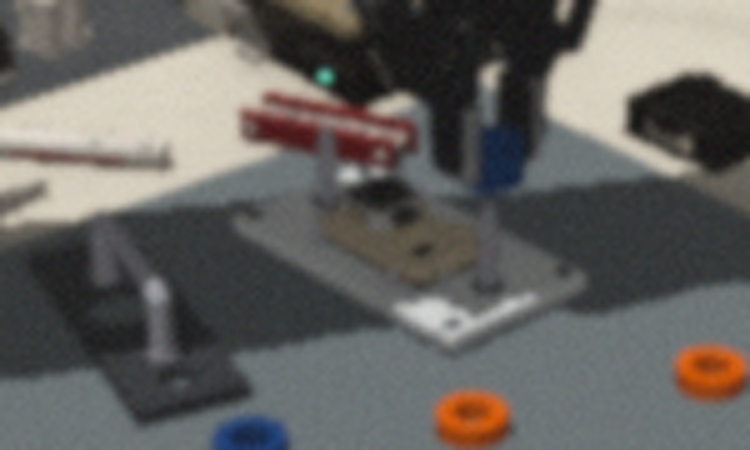

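```bash
python3 - <<'E'
from h import *
P,R,s=tool();print(P,s["ft_force"])
c=bot.capture("wrist")
px=lambda u,v:(110+u/2.5,100+v/2.5)
t=lambda u,v,z:(toolplane(c,*px(u,v),P[2]-z)*1e3).round(1)
print(t(348,285,.012),t(213,347,.012),t(484,347,.012))
E
```

```text
[0.52076739 0.3060661  0.14446924] [ 0.40013494 -0.30678485 -0.2989763 ]
[1.000e-01 1.325e+02 2.000e-01] [-41.4 132.5 -20.7] [ 42.1 132.5 -20.6]
```

apply_moves --commands '[0, 0, 0, 0, 0.7, 0, 1, 0, 0, 0, 0, 1.2, 0, 1, 0, 0, 0, 0, 1.7, 0, 1, 0, 0, 0, 0, 2.2, 0, 1, 0, 0, 0, 0, 2.2, 0, 1]'

```text
t: 18.75
tool_pos: [0.5203, 0.3056, 0.1209]
orientation: [-1.475, -0.65, 0.65]
ft_force: [-0.7, -0.4, -0.9]
finger_gap: 0.0291
```

```bash
python3 - <<'E'
from h import *
P,R,s=tool();print(P,s["ft_force"])
c=bot.capture("wrist");save("w28.png",c["img"][100:384,110:420],2.5)
E
```

```text
[0.52027464 0.30563171 0.12088718] [-0.73721644 -0.39805615 -0.85202573]
```

View pics/w28.png

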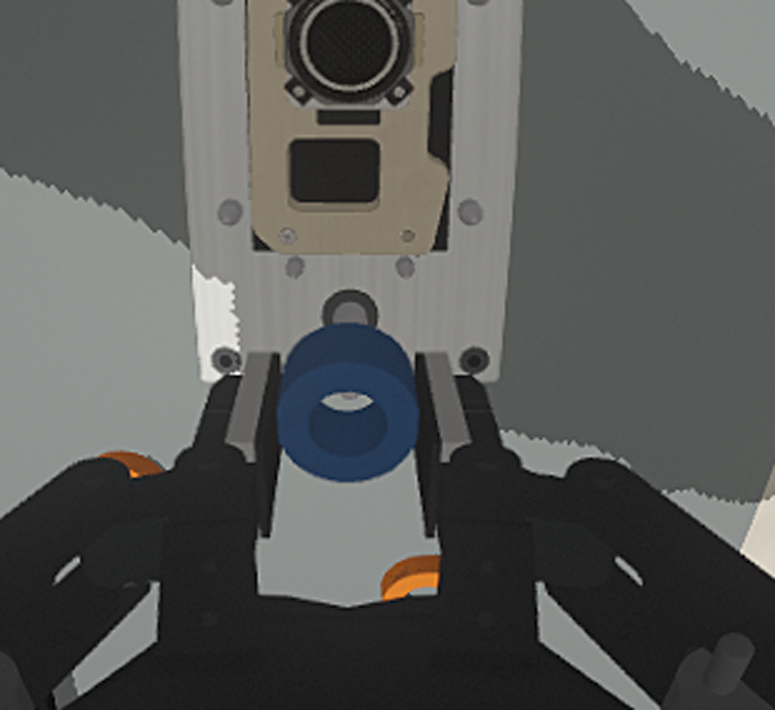

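apply_moves --commands '[0, 0, 0, 0, 0.7, 0, 1, 0, 0, 0, 0, 1.4, 0, 1, 0, 0, 0, 0, 2.1, 0, 1, 0, 0, 0, 0, 2.8, 0, 1, 0, 0, 0, 0, 2.95, 0, 1, 0, 0, 0, 0, 2.95, 0, 1]'

```text
t: 19.3
tool_pos: [0.5199, 0.3055, 0.091]
orientation: [-1.475, -0.649, 0.651]
ft_force: [0.3, 0.7, -1.0]
finger_gap: 0.0285
```

```bash
python3 - <<'E'
from h import *
P,R,s=tool();print(P,s["ft_force"])
c=bot.capture("wrist");save("w29.png",c["img"][100:384,110:420],2.5)
E
```

```text
[0.51994401 0.30546205 0.09097295] [ 0.25578361  0.65372542 -1.03398762]
```

View pics/w29.png

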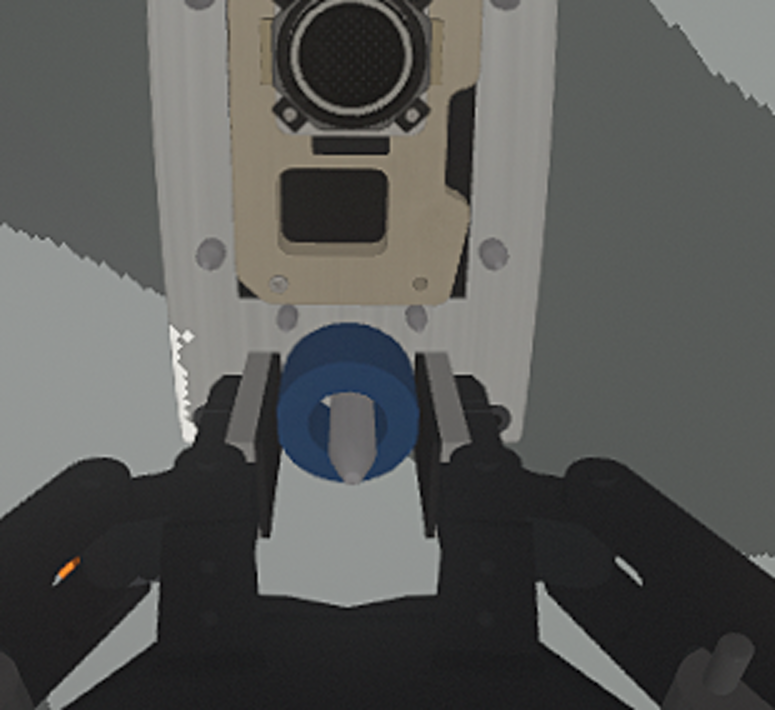

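apply_moves --commands '[0, 0, 0, 0, 0.12, 0, 1, 0, 0, 0, 0, 0.12, 0, 1, 0, 0, 0, 0, 0.12, 0, 0.1, 0, 0, 0, 0, 0.12, 0, -0.05, 0, 0, 0, 0, 0.12, 0, -0.05, 0, 0, 0, 0, -3, 0, -0.05, 0, 0, 0, 0, -7, 0, -0.05, 0, 0, 0, 0, -11, 0, -0.05, 0, 0, 0, 0, -11, 0, -0.05, 0, 0, 0, 0, -11, 0, -0.05]'

```text
t: 20.18
tool_pos: [0.5218, 0.3065, 0.2051]
orientation: [-1.476, -0.655, 0.645]
ft_force: [-0.6, -1.0, 0.3]
finger_gap: 0.0453
```

```bash
python3 - <<'E'
from h import *
P,R,s=tool();print(P,s["ft_force"])
c=bot.capture("wrist");save("w30.png",c["img"],1.5)
delta([0.44,0.166,0.12],47.5)
E
```

```text
[0.52175484 0.30649798 0.20514833] [-0.5795924  -0.98292932  0.28426231]
turn [0.26 0.14 0.03] shift cm [-15.8    2.88  -3.46] q [ 0.32  0.12 -0.07  1.38 -0.    1.06]
```

View pics/w30.png

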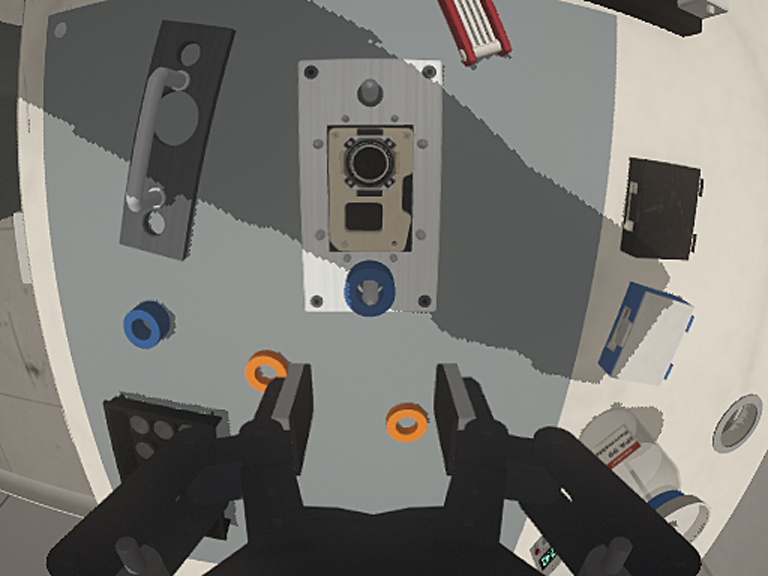

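apply_moves --commands '[0, 0, 0, -15.8, 2, -3.5, -0.05, 0, 0, 0, -15.8, 2, -3.5, -0.05, 0, 0, 0, -15.8, 2, -3.5, -0.05, 0, 0, 0, -15.8, 2, -3.5, -0.05, 0, 0, 0, -15.8, 2, -3.5, -0.05, 0, 0, 0, -15.8, 2, -3.5, -0.05, 0, 0, 0, -15.8, 2, -3.5, -0.05]'

```text
t: 20.82
tool_pos: [0.4402, 0.1658, 0.1822]
orientation: [-1.475, -0.651, 0.648]
ft_force: [0.2, 0.4, -0.3]
finger_gap: 0.045
```

```bash
python3 - <<'E'
from h import *
P,R,s=tool();print(P,s["ft_force"])
c=bot.capture("wrist");save("w31t.png",rectool(c,-.05,.05,-.05,.05,P[2]-.019,6000))
E
```

```text
[0.44021418 0.16580834 0.18218919] [ 0.19472526  0.41960831 -0.31254034]
```

View pics/w31t.png

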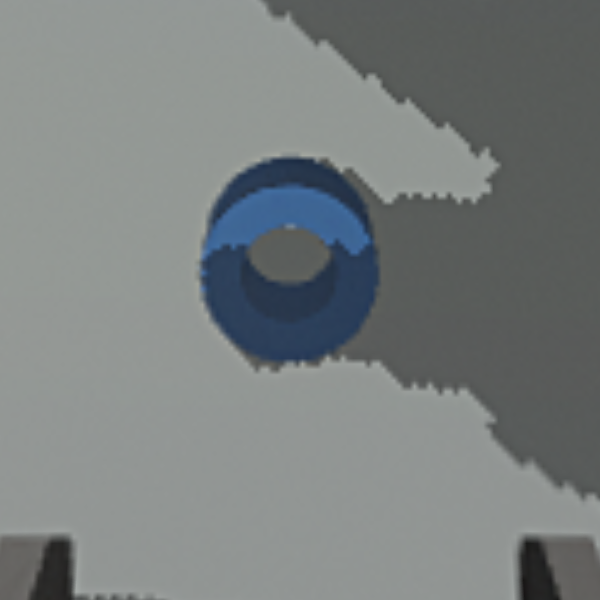

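apply_moves --commands '[0, 0, 0, -0.2, 3, 0.44, -0.05, 0, 0, 0, -0.2, 6, 0.44, -0.05, 0, 0, 0, -0.2, 9, 0.44, -0.05, 0, 0, 0, -0.2, 10.4, 0.44, -0.05, 0, 0, 0, -0.2, 10.4, 0.44, -0.05, 0, 0, 0, -0.2, 10.4, 0.44, 1, 0, 0, 0, -0.2, 10.4, 0.44, 1, 0, 0, 0, -0.2, 10.4, 0.44, 1, 0, 0, 0, -0.2, 10.4, 0.44, 1, 0, 0, 0, -0.2, 10.4, 0.44, 1]'

```text
t: 21.7
tool_pos: [0.437, 0.1675, 0.0795]
orientation: [-1.476, -0.653, 0.647]
ft_force: [-0.1, 0.1, -1.4]
finger_gap: 0.0281
```

```bash
python3 - <<'E'
from h import *
P,R,s=tool();print(P,s["ft_force"],s["finger_gap"])
c=bot.capture("wrist");save("w32t.png",rectool(c,-.05,.05,-.05,.05,P[2]-.019,6000))
E
```

```text
[0.4370383  0.16753169 0.07952455] [-0.09520409  0.11314594 -1.40483569] 0.028114816031102628
```

View pics/w32t.png

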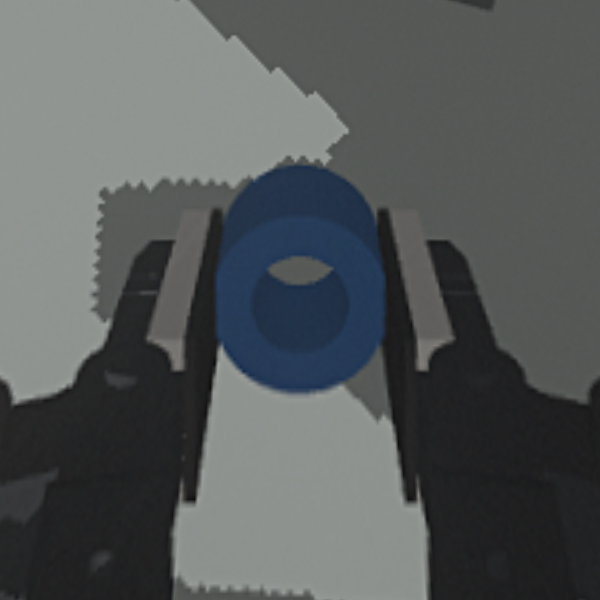

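apply_moves --commands '[0, 0, 0, 0, -1, 0, 1, 0, 0, 0, 0, -4, 0, 1, 0, 0, 0, 0, -8, 0, 1, 0, 0, 0, 0, -8.5, 0, 1, 0, 0, 0, 0, -8.5, 0, 1]'

```text
t: 22.17
tool_pos: [0.4384, 0.1679, 0.1683]
orientation: [-1.478, -0.658, 0.643]
ft_force: [0.4, -0.7, -0.1]
finger_gap: 0.0283
```

```bash
python3 - <<'E'
from h import *
P,R,s=tool();print(P,s["ft_force"],s["finger_gap"])
delta([0.4372+.022,0.3817-.0203,0.1],47.5)
E
```

```text
[0.43842248 0.16785767 0.16830997] [ 0.41594642 -0.68197492 -0.09939773] 0.028254018036563272
turn [0.55 0.15 0.36] shift cm [15.69  1.42 11.52] q [ 0.09 -0.3  -0.53  1.33 -0.    0.83]
```

apply_moves --commands '[0.5, 0, 0.3, 15.7, 0, 11.5, 1, 0.5, 0, 0.3, 15.7, 0, 11.5, 1, 0.5, 0, 0.3, 15.7, 0, 11.5, 1, 0.5, 0, 0.3, 15.7, 1.4, 11.5, 1, 0.5, 0, 0.3, 15.7, 1.4, 11.5, 1, 0.5, 0, 0.3, 15.7, 1.4, 11.5, 1, 0.5, 0, 0.3, 15.7, 1.4, 11.5, 1]'

```text
t: 22.75
tool_pos: [0.4582, 0.3621, 0.1523]
orientation: [-1.471, -0.65, 0.653]
ft_force: [0.6, -0.3, 0.0]
finger_gap: 0.0278
```

```bash
python3 - <<'E'
from h import *
P,R,s=tool();print(P)
c=bot.capture("wrist");save("w33.png",c["img"][100:384,110:420],2.5)
save("w33t.png",rectool(c,-.05,.05,-.05,.05,P[2]-.053,6000))
delta([.4372,.3817,.09],47.5)
E
```

```text
[0.4581703  0.3621096  0.15230318]
turn [ 0.01  0.21 -0.07] shift cm [0.08 0.9  2.96] q [ 0.44  0.08 -0.2   1.29 -0.    1.18]
```

View pics/w33.png

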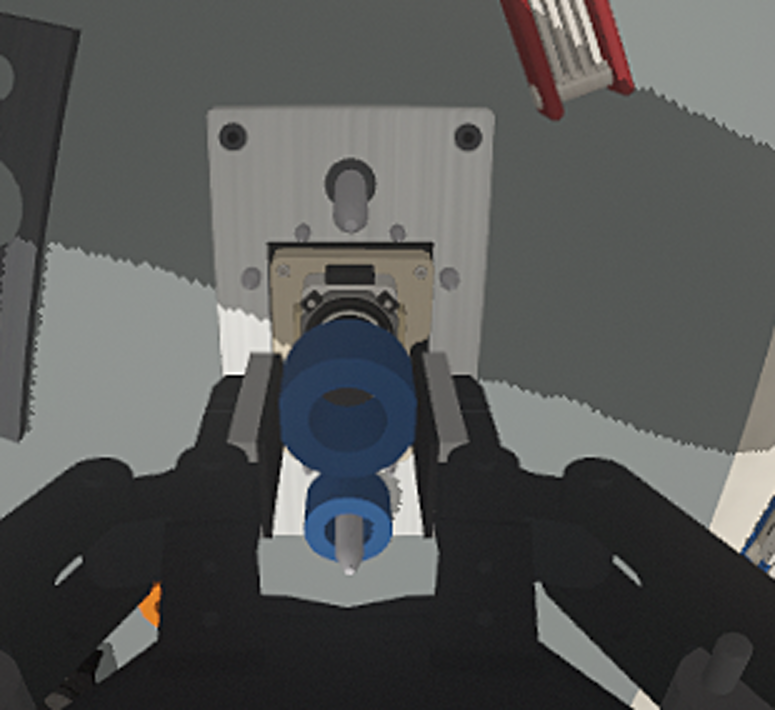

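View pics/w33t.png

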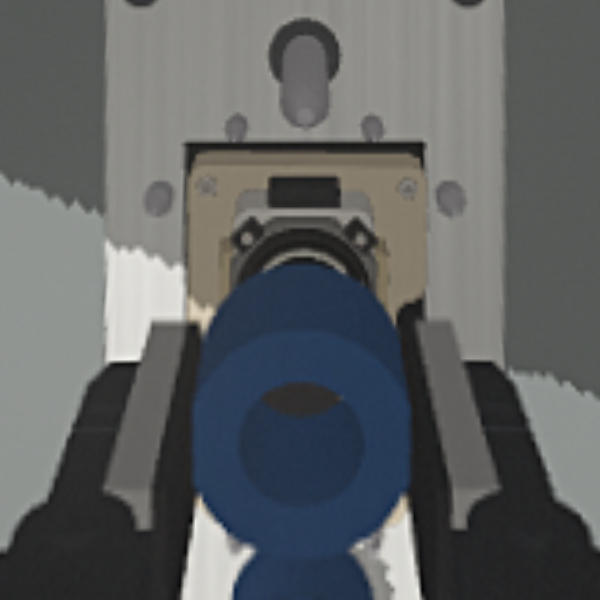

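apply_moves --commands '[0, 0, 0, 0.06, 0, 3.08, 1, 0, 0, 0, 0.06, 0.5, 3.08, 1, 0, 0, 0, 0.06, 0.5, 3.08, 1, 0, 0, 0, 0.06, 0.5, 3.08, 1]'

```text
t: 23.13
tool_pos: [0.4362, 0.3813, 0.1479]
orientation: [-1.472, -0.649, 0.651]
ft_force: [0.3, 0.0, 0.7]
finger_gap: 0.0282
```

```bash
python3 - <<'E'
from h import *
P,R,s=tool();print(P)
c=bot.capture("wrist");save("w34.png",c["img"][100:384,110:420],2.5)
save("w34t.png",rectool(c,-.05,.05,-.05,.05,P[2]-.012,6000))
delta([.4372,.3817,.09],47.5)
E
```

```text
[0.43624845 0.38128177 0.14789874]
turn [ 0.03  0.15 -0.07] shift cm [ 0.07  0.42 -0.02] q [ 0.49  0.07 -0.22  1.28 -0.    1.23]
```

View pics/w34t.png

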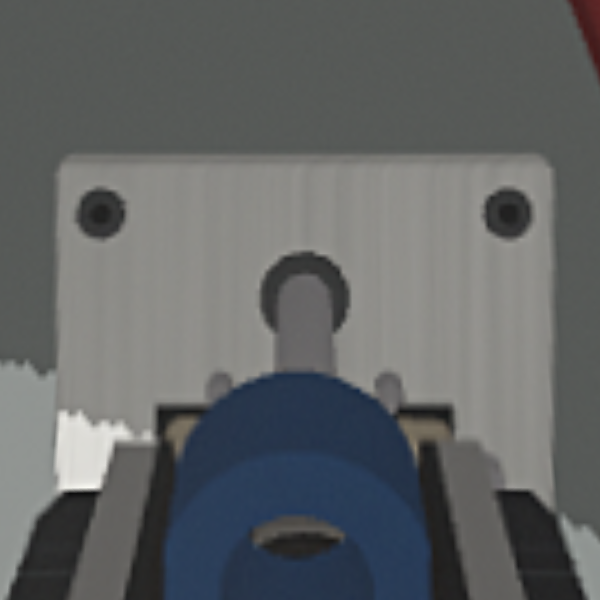

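apply_moves --commands '[0, 0, 0, 0.05, 0, 0.12, 1, 0, 0, 0, 0.05, 0.7, 0.12, 1, 0, 0, 0, 0.05, 1.4, 0.12, 1, 0, 0, 0, 0.05, 2.2, 0.12, 1, 0, 0, 0, 0.05, 2.2, 0.12, 1]'

```text
t: 23.6
tool_pos: [0.4351, 0.3818, 0.1236]
orientation: [-1.473, -0.646, 0.653]
ft_force: [0.1, -0.1, 0.0]
finger_gap: 0.028
```

```bash
python3 - <<'E'
from h import *
P,R,s=tool();print(P,s["ft_force"])
c=bot.capture("wrist");save("w35.png",c["img"][100:384,110:420],2.5)
E
```

```text
[0.43510648 0.381773   0.12361259] [ 0.13076072 -0.12536145  0.02071986]
```

View pics/w35.png

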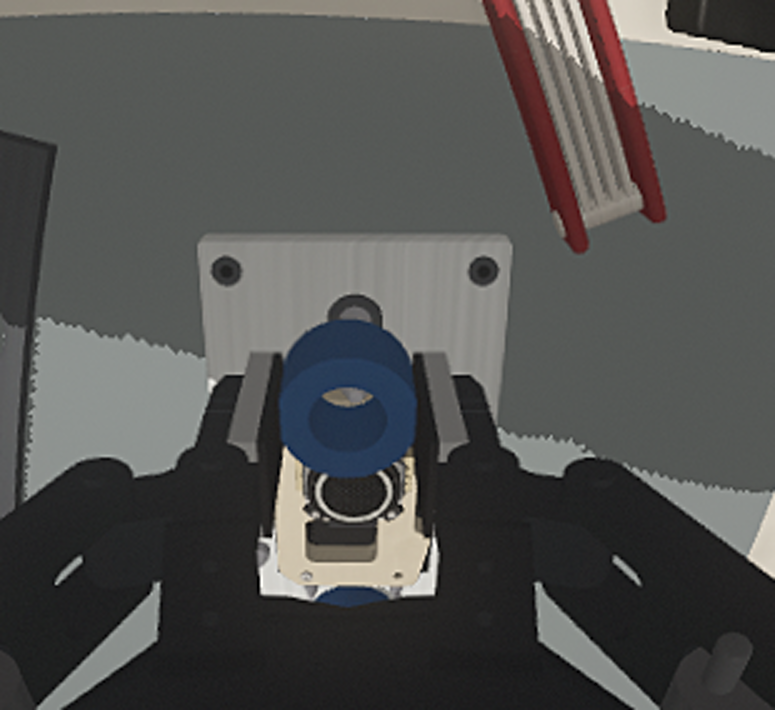

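apply_moves --commands '[0, 0, 0, 0.12, 0.3, 0, 1, 0, 0, 0, 0.12, 1, 0, 1, 0, 0, 0, 0.12, 1.7, 0, 1, 0, 0, 0, 0.12, 2.4, 0, 1, 0, 0, 0, 0.12, 3, 0, 1, 0, 0, 0, 0.12, 3.1, 0, 1, 0, 0, 0, 0.12, 3.1, 0, 1]'

```text
t: 24.23
tool_pos: [0.4356, 0.3826, 0.0927]
orientation: [-1.473, -0.646, 0.653]
ft_force: [-0.0, -0.7, -0.0]
finger_gap: 0.0279
```

```bash
python3 - <<'E'
from h import *
P,R,s=tool();print(P,s["ft_force"])
c=bot.capture("wrist");save("w36.png",c["img"][100:384,110:420],2.5)
E
```

```text
[0.43558764 0.38256157 0.09269117] [-0.00116957 -0.6798689  -0.0090548 ]
```

View pics/w36.png

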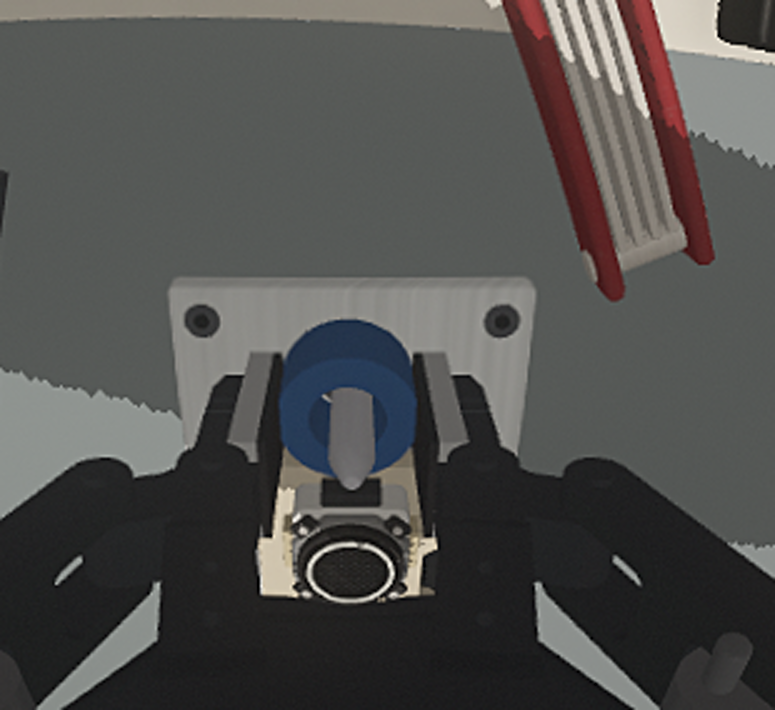

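apply_moves --commands '[0, 0, 0, 0, 0.1, 0, 1, 0, 0, 0, 0, 0.1, 0, 0.1, 0, 0, 0, 0, 0.1, 0, -0.05, 0, 0, 0, 0, 0.1, 0, -0.05, 0, 0, 0, 0, -3, 0, -0.05, 0, 0, 0, 0, -7, 0, -0.05, 0, 0, 0, 0, -11, 0, -0.05, 0, 0, 0, 0, -13, 0, -0.05, 0, 0, 0, 0, -13, 0, -0.05]'

```text
t: 25.03
tool_pos: [0.4384, 0.3842, 0.2299]
orientation: [-1.472, -0.654, 0.645]
ft_force: [0.1, 1.0, 1.3]
finger_gap: 0.0449
```

```bash
python3 - <<'E'
from h import *
P,R,s=tool();print(P,s["ft_force"])
c=bot.capture("wrist");save("w37.png",c["img"],1.5)
E
```

```text
[0.43836913 0.38421776 0.22985278] [0.1238805  0.99242152 1.29404519]
```

View pics/w37.png

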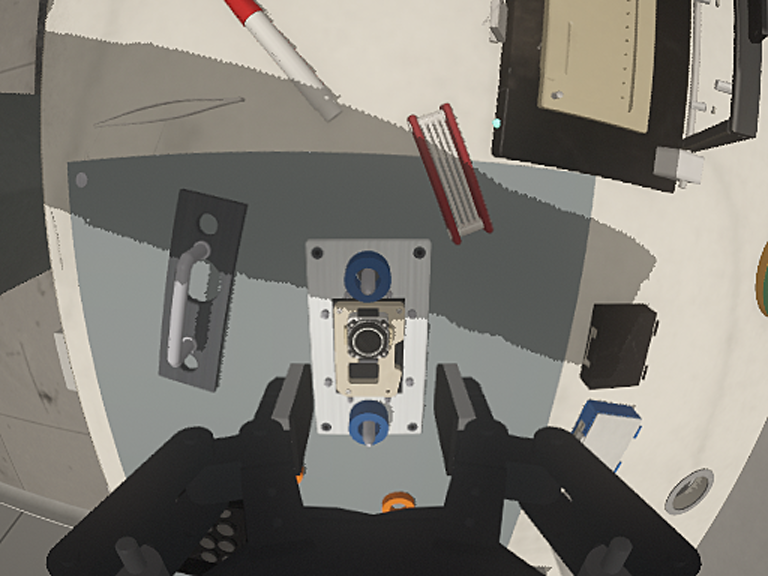

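```bash
python3 - <<'E'
from h import *
c=bot.capture("wrist");save("w38r.png",rectify(c,0.28,0.46,0.19,0.37,0.008,3300,True))
E
```

```text
(no output)
```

View pics/w38r.png

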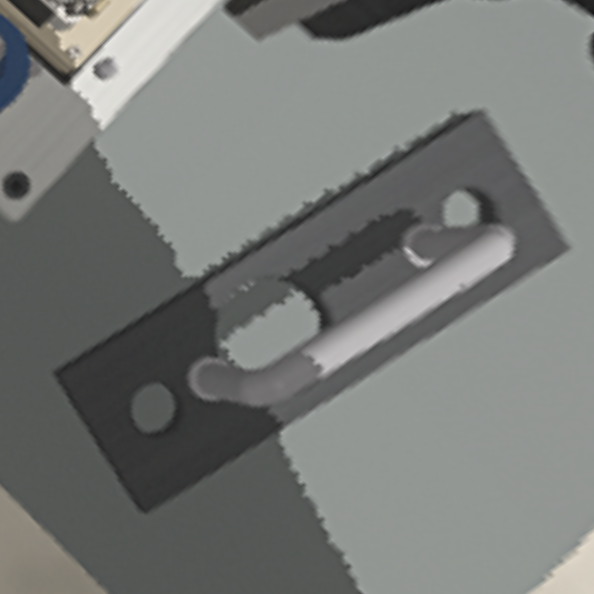

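```bash
python3 - <<'E'
from h import *
delta([0.3658,0.2748,0.11],31.7)
E
```

```text
turn [ 0.03 15.94 -0.1 ] shift cm [-12.8    6.07  -2.06] q [ 0.5   0.05 -0.11  1.42 -0.    1.24]
```

apply_moves --commands '[0, 15.9, 0, -12.8, 2, -2.1, 0.3, 0, 15.9, 0, -12.8, 4, -2.1, 0.3, 0, 15.9, 0, -12.8, 6, -2.1, 0.3, 0, 15.9, 0, -12.8, 6, -2.1, 0.3, 0, 15.9, 0, -12.8, 6, -2.1, 0.3, 0, 15.9, 0, -12.8, 6, -2.1, 0.3, 0, 15.9, 0, -12.8, 6, -2.1, 0.3]'

```text
t: 25.72
tool_pos: [0.3663, 0.2747, 0.1647]
orientation: [-1.528, -0.433, 0.435]
ft_force: [-0.0, 1.5, 0.3]
finger_gap: 0.0299
```

```bash
python3 - <<'E'
from h import *
P,R,s=tool();print(P,s["finger_gap"],s["qpos"].round(2))
c=bot.capture("wrist");save("w39.png",c["img"][100:384,110:420],2.5)
save("w39t.png",rectool(c,-.05,.05,-.05,.07,P[2]-.040,5000))
delta([0.3658,0.2748,0.04],31.7)
E
```

```text
[0.36633983 0.27474869 0.16465223] 0.0299257470782967 [ 0.36 -0.32 -0.55  1.34 -0.    1.37]
turn [ 0.05  0.06 -0.04] shift cm [-0.08  7.12  0.03] q [ 0.36 -0.32 -0.55  1.34 -0.    1.37]
```

View pics/w39.png

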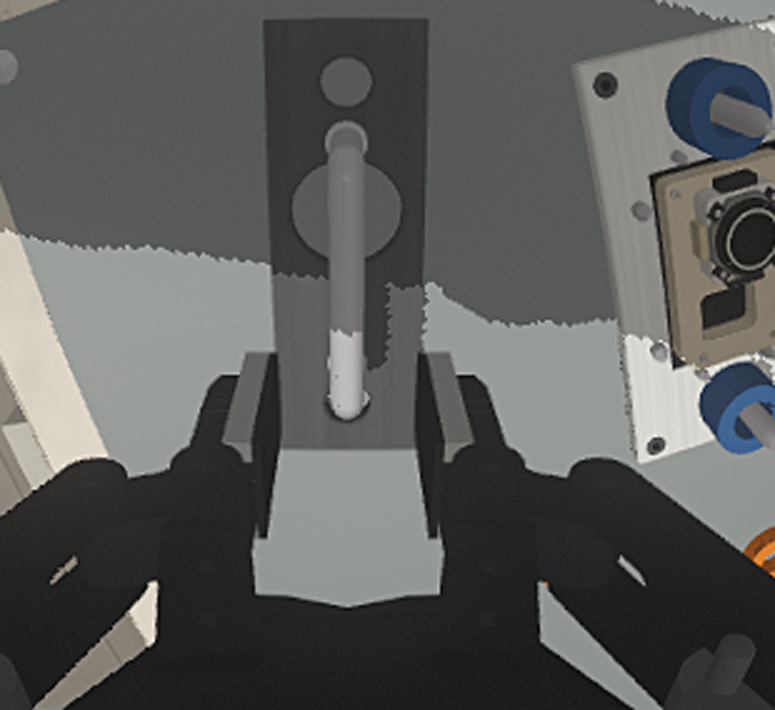

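View pics/w39t.png

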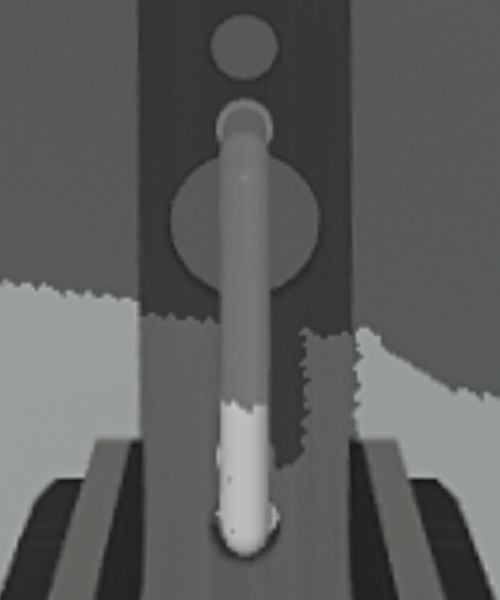

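apply_moves --commands '[0, 0, 0, -0.1, 2.5, 0.08, 0.3, 0, 0, 0, -0.1, 5, 0.08, 0.3, 0, 0, 0, -0.1, 6.5, 0.08, 0.3, 0, 0, 0, -0.1, 7.1, 0.08, 0.3, 0, 0, 0, -0.1, 7.1, 0.08, 0.3, 0, 0, 0, -0.1, 7.1, 0.08, 1, 0, 0, 0, -0.1, 7.1, 0.08, 1, 0, 0, 0, -0.1, 7.1, 0.08, 1, 0, 0, 0, -0.1, 7.1, 0.08, 1, 0, 0, 0, -0.1, 7.1, 0.08, 1]'

```text
t: 26.6
tool_pos: [0.366, 0.2754, 0.0953]
orientation: [-1.528, -0.435, 0.433]
ft_force: [-2.2, -0.4, 6.0]
finger_gap: 0.008
```

```bash
python3 - <<'E'
from h import *
P,R,s=tool();print(P,s["finger_gap"],s["ft_force"])
c=bot.capture("wrist");save("w40.png",c["img"][100:384,110:420],2.5)
E
```

```text
[0.36604501 0.27541558 0.09531421] 0.007960716135354012 [-2.24496268 -0.38566094  6.00957859]
```

View pics/w40.png

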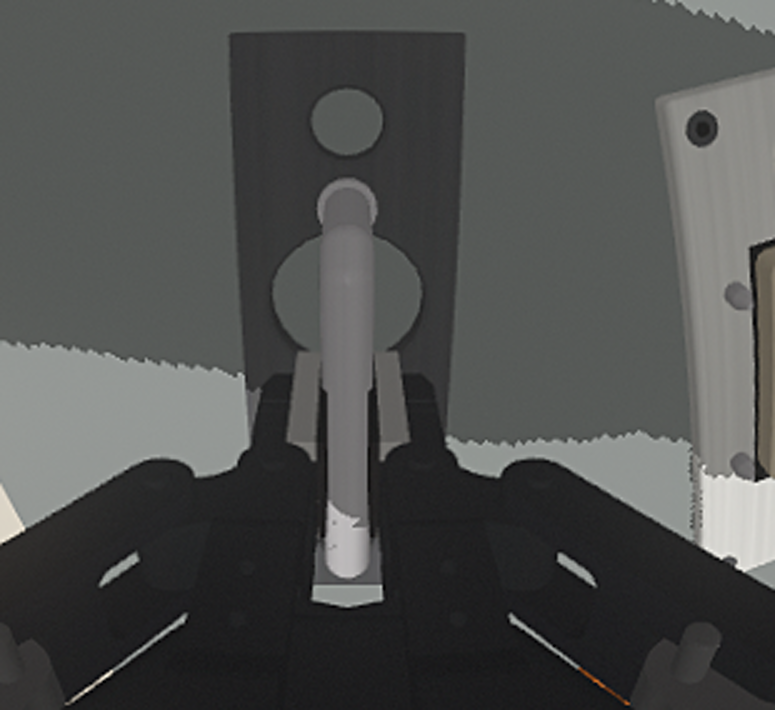

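apply_moves --commands '[0, 0, 0, 0, -0.5, 0, 1, 0, 0, 0, 0, -2, 0, 1, 0, 0, 0, 0, -4, 0, 1, 0, 0, 0, 0, -6.5, 0, 1, 0, 0, 0, 0, -9, 0, 1, 0, 0, 0, 0, -9, 0, 1, 0, 0, 0, 0, -9, 0, 1]'

```text
t: 27.23
tool_pos: [0.3667, 0.2757, 0.1867]
orientation: [-1.527, -0.438, 0.431]
ft_force: [-0.0, -0.7, -3.6]
finger_gap: 0.008
```

```bash
python3 - <<'E'
from h import *
P,R,s=tool();print(P,s["finger_gap"],s["ft_force"])
c=bot.capture("wrist");save("w41.png",c["img"][100:384,110:420],2.5)
delta([0.478,0.3442,0.125],47.5)
E
```

```text
[0.36667852 0.27571033 0.18669638] 0.0079754645500874 [-0.04722824 -0.67357849 -3.61227401]
turn [  0.08 -15.74   0.07] shift cm [13.14  0.64 -0.05] q [ 0.36 -0.33 -0.52  1.38 -0.    1.38]
```

View pics/w41.png

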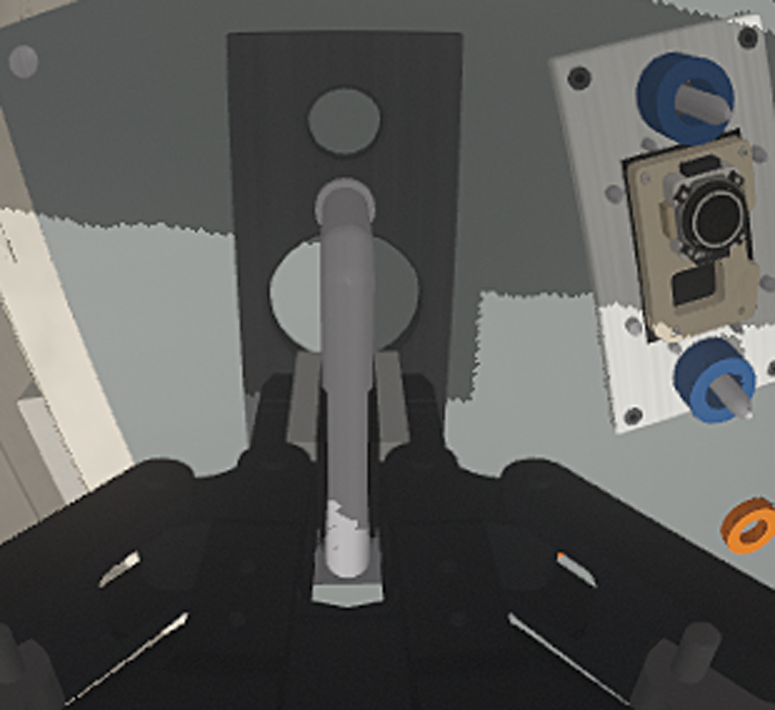

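apply_moves --commands '[0, -15.7, 0, 4, 0, 0, 1, 0, -15.7, 0, 8, 0, 0, 1, 0, -15.7, 0, 11, 0, 0, 1, 0, -15.7, 0, 13.1, 0, 0, 1, 0, -15.7, 0, 13.1, 0, 0, 1, 0, -15.7, 0, 13.1, 0, 0, 1, 0, -15.7, 0, 13.1, 0, 0, 1]'

```text
t: 27.87
tool_pos: [0.4763, 0.3439, 0.1838]
orientation: [-1.473, -0.646, 0.648]
ft_force: [0.2, 0.2, -2.9]
finger_gap: 0.0079
```

```bash
python3 - <<'E'
from h import *
P,R,s=tool();print(P,s["finger_gap"],s["ft_force"])
c=bot.capture("wrist");save("w42.png",c["img"][60:384,110:420],2.4)
save("w42t.png",rectool(c,-.06,.06,-.02,.1,.0873,5000))
c=bot.capture("side");save("s42.png",c["img"][110:220,150:300],5)
delta([0.478,0.344,0.115],47.5)
E
```

```text
[0.4762783  0.34391181 0.1837688 ] 0.00791724313303188 [ 0.20779199  0.19466713 -2.94686016]
turn [ 0.05 -0.04 -0.01] shift cm [ 0.11  1.58 -0.11] q [ 0.4   0.08 -0.15  1.35 -0.    1.15]
```

View pics/w42.png

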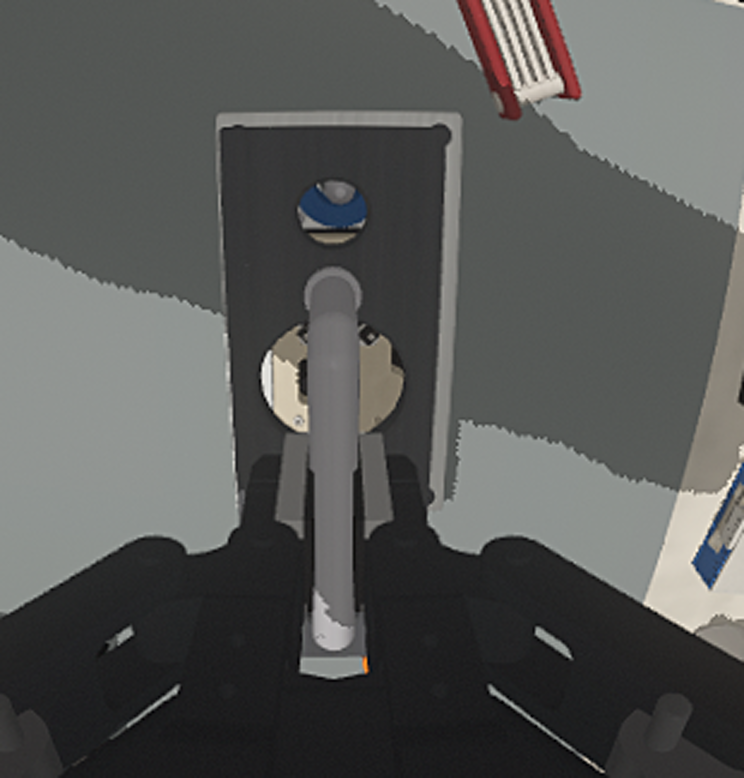

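View pics/w42t.png

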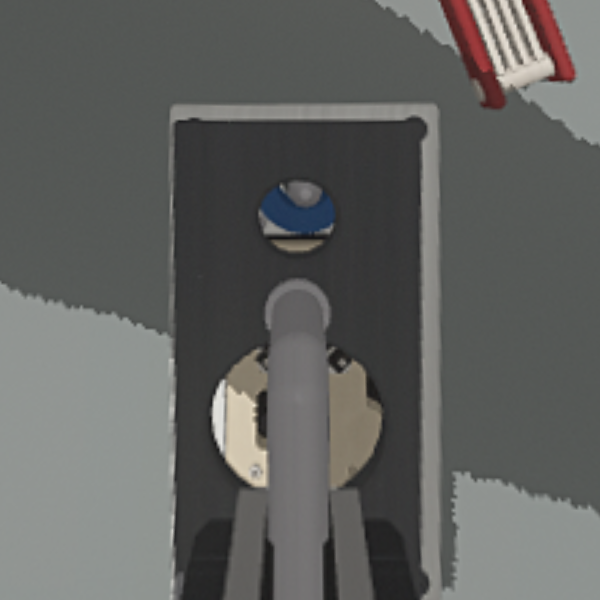

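View pics/s42.png

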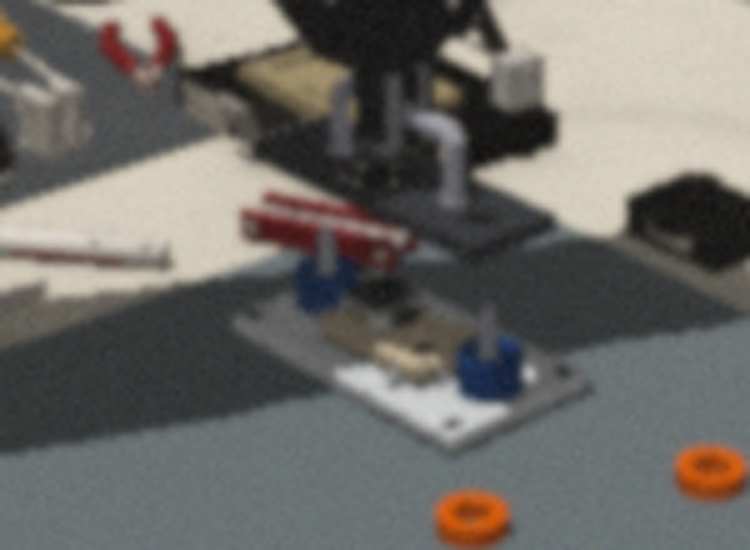

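```bash
python3 - <<'E'
from h import *
P,R,s=tool();print(P)
c=bot.capture("wrist")
px=lambda u,v:(110+u/2.4,60+v/2.4)
print((toolplane(c,*px(340,190),P[2]-.053)*1e3).round(1),"hole",(toolplane(c,*px(333,211),.0873)*1e3).round(1))
im=c["img"][125:170,220:280];save("w43.png",im,10)
# predicted
for X in ((.4367+.0,.3819,.053),(.52,.306,.053)): print(((np.array(X)-P)@R*1e3).round(1),proj(c,X,True))
# fixture corners
for u,v in [(218,115),(461,115)]: print((toolplane(c,*px(u,v),P[2]-.012)*1e3).round(1))
E
```

```text
[0.47640679 0.34398271 0.18480191]
[  1.6 131.8  55.4] hole [-0.4 87.3 56.9]
[  1.1 131.7  55. ] [250.65648993 139.41500649]
[  1.5 131.9 -57.7] [250.8011755  279.36208844]
[-39.2 172.8  75.9]
[ 42.8 172.8  76.1]
```

View pics/w43.png

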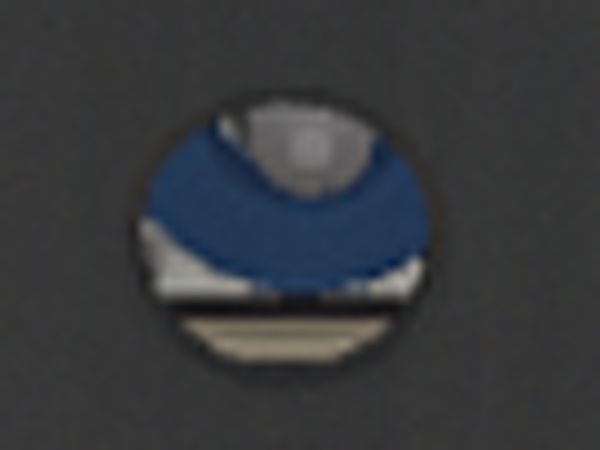

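apply_moves --commands '[0, 0, 0, 0.17, 0, -0.19, 1, 0, 0, 0, 0.17, 1.2, -0.19, 1, 0, 0, 0, 0.17, 2.2, -0.19, 1, 0, 0, 0, 0.17, 2.7, -0.19, 1, 0, 0, 0, 0.17, 2.7, -0.19, 1, 0, 0, 0, 0.17, 2.7, -0.19, 1]'

```text
t: 28.52
tool_pos: [0.4787, 0.3438, 0.1573]
orientation: [-1.473, -0.647, 0.648]
ft_force: [-0.7, 0.6, -2.2]
finger_gap: 0.0079
```

```bash
python3 - <<'E'
from h import *
P,R,s=tool();print(P,s["finger_gap"],s["ft_force"])
c=bot.capture("wrist");save("w44.png",c["img"][60:384,110:420],2.4)
save("w44b.png",c["img"][125:170,220:280],10)
c=bot.capture("side");save("s44.png",c["img"][110:220,150:300],5)
for X in ((.4367+.0,.3819,.053),(.52,.306,.053)): print(((np.array(X)-P)@R*1e3).round(1))
E
```

```text
[0.47867714 0.34379635 0.15732427] 0.007889729060448067 [-0.68537138  0.5699181  -2.17019233]
[ -0.2 104.3  56.8]
[  0.2 104.4 -55.9]
```

View pics/w44.png

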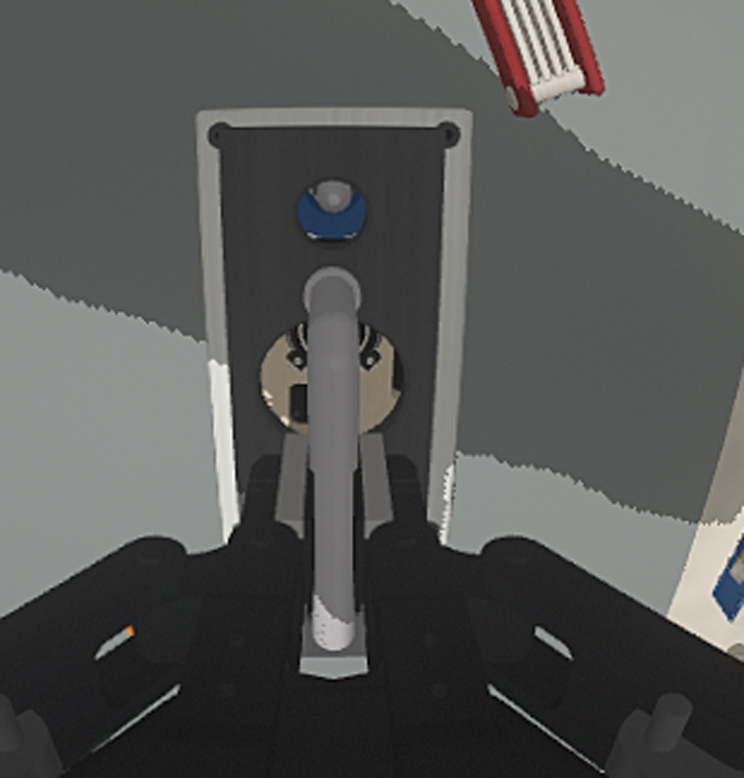

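View pics/w44b.png

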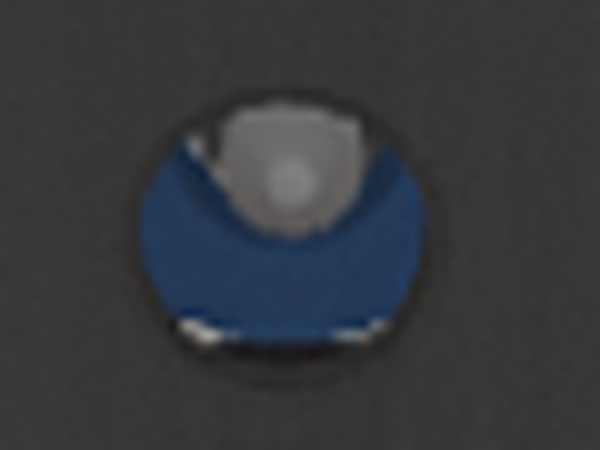

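View pics/s44.png

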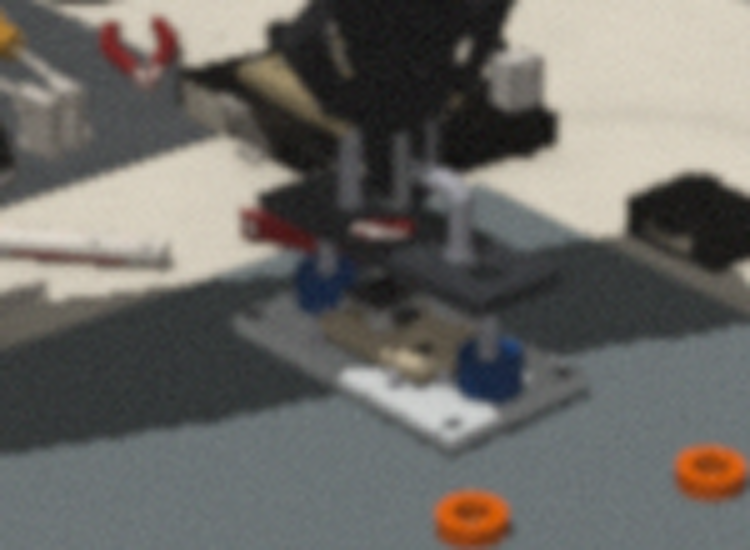

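```bash
python3 - <<'E'
from h import *
P,R,s=tool();print(P)
c=bot.capture("wrist")
print("tip",(toolplane(c,249.2,143,P[2]-.053)*1e3).round(1),"hole top rim",(toolplane(c,248.6,147.9,.0873)*1e3).round(1))
px=lambda u,v:(110+u/2.4,60+v/2.4)
for u,v in [(198,112),(472,112)]: print((toolplane(c,*px(u,v),P[2]-.012)*1e3).round(1))
for u,v in [(219,128),(446,128)]: print("plate",(toolplane(c,*px(u,v),.0873)*1e3).round(1))
E
```

```text
[0.47925856 0.34406177 0.15839147]
tip [-1.000e-01  1.054e+02  5.670e+01] hole top rim [-0.4 87.3 56.8]
[-41.1 146.4  77.8]
[ 41.6 146.4  77.9]
plate [-25.3  87.3  75.7]
plate [24.4 87.3 75.7]
```

apply_moves --commands '[0, 0, 0, 0, 0.4, 0, 1, 0, 0, 0, 0, 0.8, 0, 1, 0, 0, 0, 0, 1.2, 0, 1, 0, 0, 0, 0, 1.6, 0, 1, 0, 0, 0, 0, 1.6, 0, 1]'

```text
t: 29.08
tool_pos: [0.4789, 0.3439, 0.1413]
orientation: [-1.473, -0.647, 0.647]
ft_force: [0.1, 0.6, -2.8]
finger_gap: 0.0079
```

```bash
python3 - <<'E'
from h import *
P,R,s=tool();print(P,s["finger_gap"],s["ft_force"])
c=bot.capture("wrist");save("w45b.png",c["img"][100:220,190:310],6)
c=bot.capture("side");save("s45.png",c["img"][110:220,150:300],5)
E
```

```text
[0.4788795  0.34385994 0.14129366] 0.007908786945212645 [ 0.08315115  0.63080875 -2.82323758]
```

View pics/w45b.png

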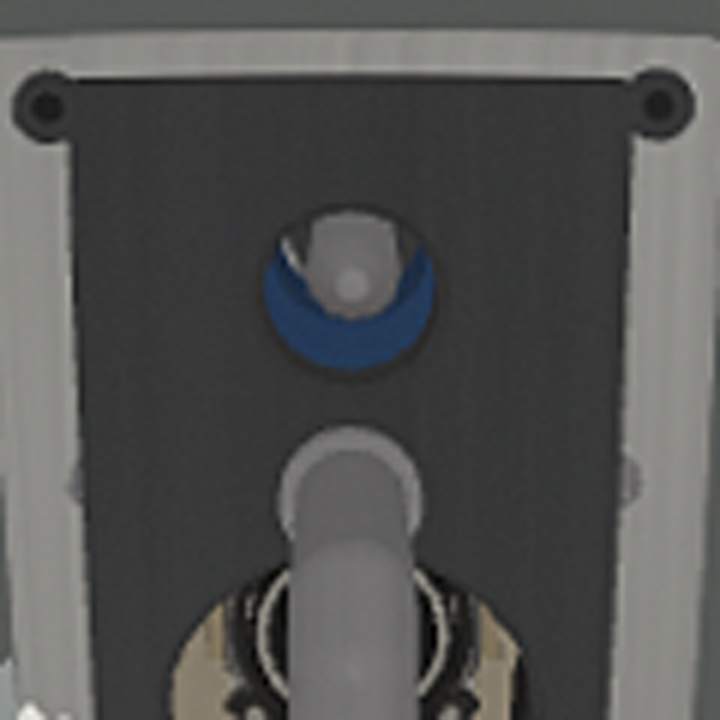

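View pics/s45.png

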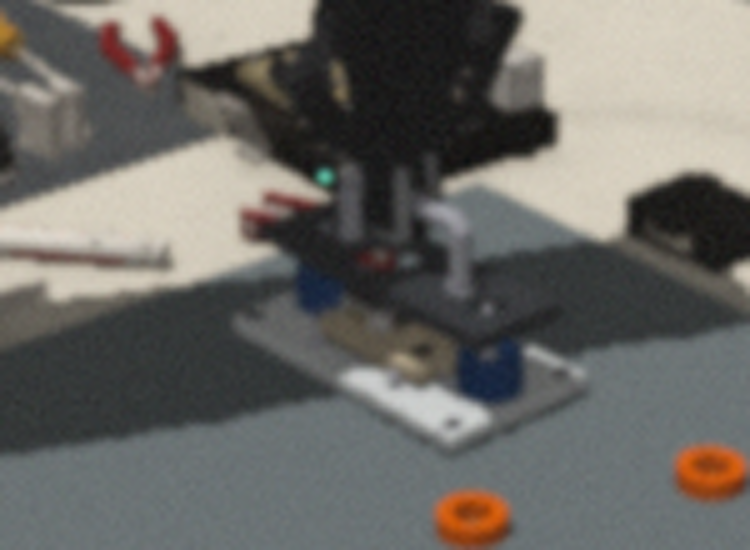

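apply_moves --commands '[0, 0, 0, 0, 0.4, 0, 1, 0, 0, 0, 0, 0.8, 0, 1, 0, 0, 0, 0, 1.2, 0, 1, 0, 0, 0, 0, 1.35, 0, 1, 0, 0, 0, 0, 1.35, 0, 1]'

```text
t: 29.6
tool_pos: [0.4789, 0.3439, 0.128]
orientation: [-1.473, -0.647, 0.647]
ft_force: [0.2, 0.2, -3.1]
finger_gap: 0.0075
```

```bash
python3 - <<'E'
from h import *
P,R,s=tool();print(P,s["finger_gap"],s["ft_force"])
c=bot.capture("wrist");save("w46b.png",c["img"][100:220,190:310],6)
E
```

```text
[0.47888447 0.34385741 0.12796429] 0.007515611255515867 [ 0.19083684  0.22921016 -3.08062137]
```

View pics/w46b.png

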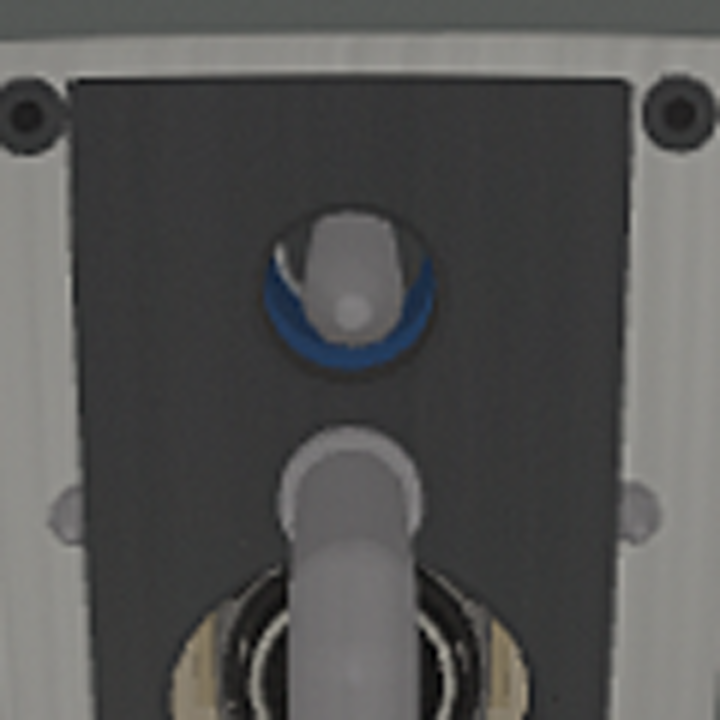

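apply_moves --commands '[0, 0, 0, 0, 0.1, 0, 1, 0, 0, 0, 0, 0.2, 0, 1, 0, 0, 0, 0, 0.2, 0, 1]'

```text
t: 29.9
tool_pos: [0.4792, 0.344, 0.1265]
orientation: [-1.473, -0.648, 0.647]
ft_force: [0.0, 0.8, -2.7]
finger_gap: 0.0076
```

```bash
python3 - <<'E'
from h import *
P,R,s=tool();print(P,s["finger_gap"],s["ft_force"])
c=bot.capture("side");save("s47.png",c["img"][110:220,150:300],5)
E
```

```text
[0.47915055 0.34399803 0.12652284] 0.007570185911922881 [ 0.02100627  0.82918156 -2.70468603]
```

View pics/s47.png

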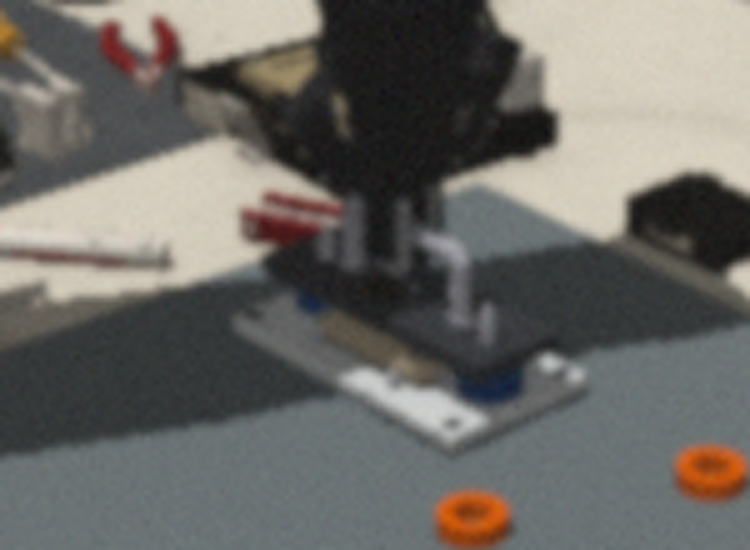

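apply_moves --commands '[0, 0, 0, 0, 0.05, 0, 1, 0, 0, 0, 0, 0.1, 0, 1, 0, 0, 0, 0, 0.1, 0, 1]'

```text
t: 30.2
tool_pos: [0.4794, 0.3442, 0.1265]
orientation: [-1.473, -0.649, 0.646]
ft_force: [-2.3, 0.4, 4.9]
finger_gap: 0.0078
```

apply_moves --commands '[0, 0, 0, 0, 0, 0, 0.7, 0, 0, 0, 0, 0, 0, 0.4, 0, 0, 0, 0, 0, 0, 0.3, 0, 0, 0, 0, 0, 0, 0.3, 0, 0, 0, 0, -2, 0, 0.3, 0, 0, 0, 0, -5, 0, 0.3, 0, 0, 0, 0, -9, 0, 0.3, 0, 0, 0, 0, -13, 0, 0.3, 0, 0, 0, 0, -13, 0, 0.3]'

```text
t: 30.95
tool_pos: [0.4815, 0.3453, 0.2653]
orientation: [-1.473, -0.658, 0.637]
ft_force: [1.3, 1.1, 0.7]
finger_gap: 0.0301
```

```bash
python3 - <<'E'
from h import *
P,R,s=tool();print(P,s["finger_gap"],s["ft_force"])
c=bot.capture("wrist");save("w48.png",c["img"],1.5)
c=bot.capture("side");save("s48.png",c["img"][110:220,150:300],5)
E
```

```text
[0.48149889 0.34525571 0.26534674] 0.030118056780937354 [1.31853225 1.10134635 0.6654919 ]
```

View pics/w48.png

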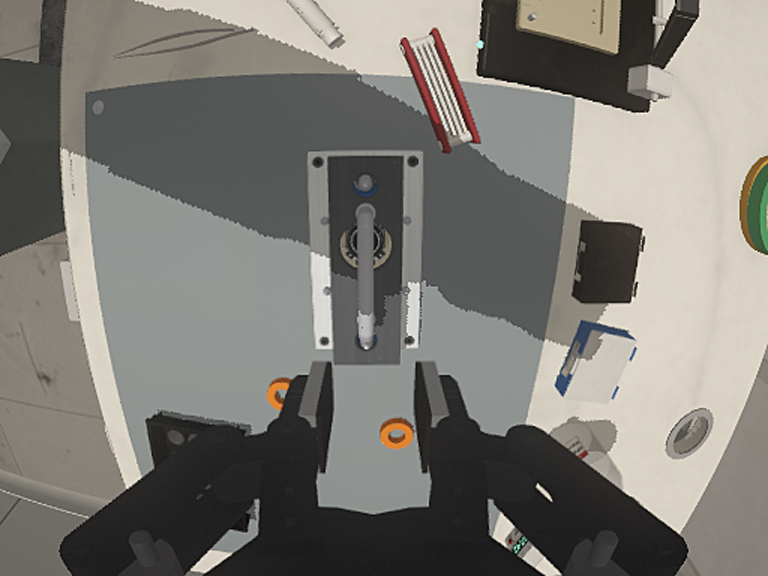

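View pics/s48.png

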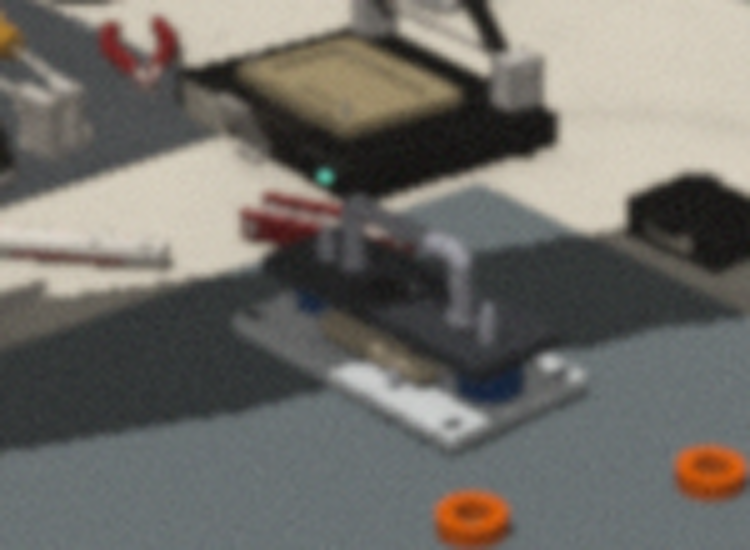

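apply_moves --commands '[0, 0, 0, 0, 0, -3, 0.3, 0, 0, 0, 0, 0, -3, 0.3, 0, 0, 0, 0, 0, -3, 0.3, 0, 0, 0, 0, 0, -3, 0.3]'

```text
t: 31.38
tool_pos: [0.5017, 0.3241, 0.2573]
orientation: [-1.473, -0.65, 0.644]
ft_force: [0.2, -0.4, -0.2]
finger_gap: 0.0297
```

```bash
python3 - <<'E'
from h import *
P,R,s=tool();print(P,s["finger_gap"],s["ft_force"])
c=bot.capture("wrist");save("w49.png",c["img"][60:230,180:320],5)
c=bot.capture("top");save("t49.png",c["img"][90:345,90:390],2.6)
E
```

```text
[0.50173145 0.32412748 0.25733365] 0.02965857620172243 [ 0.15494393 -0.36946844 -0.23431707]
```

View pics/w49.png

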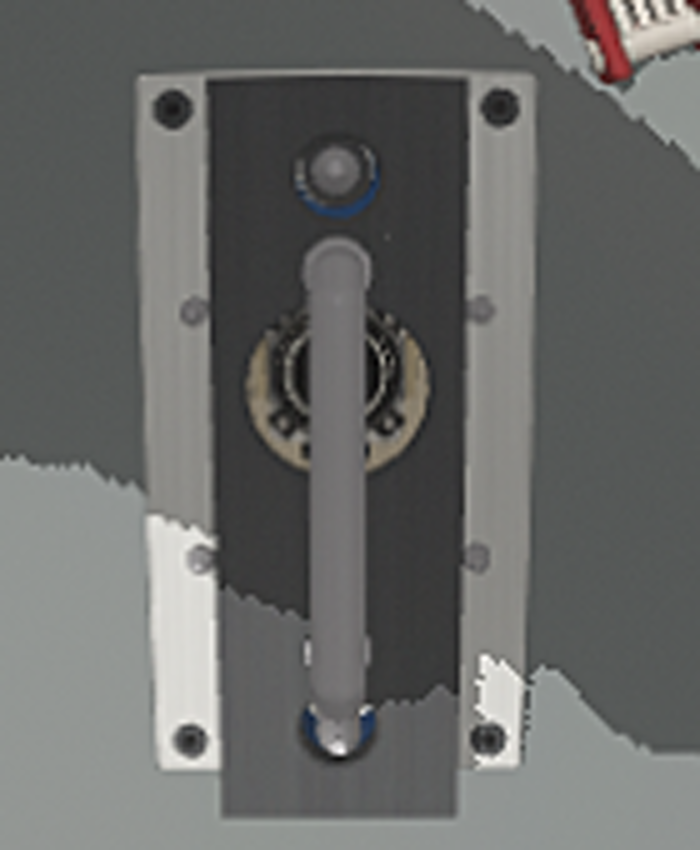

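View pics/t49.png

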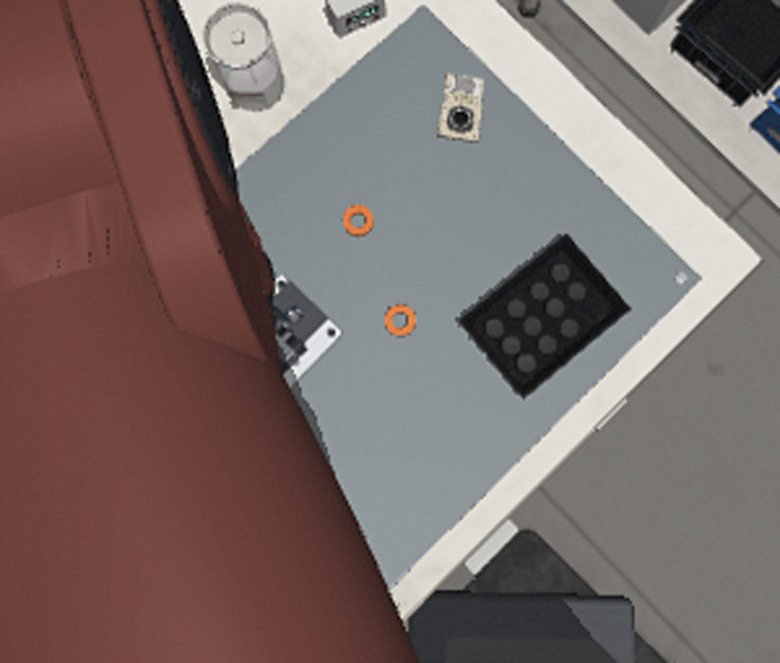

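```bash
python3 -c "
from station import bot
print(bot.close_job(), bot.read_state()['t'])"
```

```text
the job is handed in; nothing more can be done
the job is handed in; nothing more can be done
```

I set up the fixture in the order asked and handed it in at about 31.5 s of the 109 s. The carrier lies flat inside the pins, with the stick square over its larger window. One blue collar is on each pillar, and the pressure plate lies on both.

**Last checks, all passed:**
- The wrist picture shows both pillars through the plate's guide holes and the stick's cap through its round opening.
- The plate met resistance about 31 mm above the bench, which matches the tops of the collars. In the side view it looks level.
- The orange collars and the finished module look unmoved in the top view.
- The gripper was open and clear of everything. The highest wrist force I saw was about 24 N, when the fingertips touched the bench while gripping the carrier.

**What disagreed:**
- Position readings wandered by 1–2 mm, and readings taken while the arm was still settling were up to about 3 mm off. I corrected for this by comparing parts in the same picture.
- In the last picture the stick sits slightly towards one side of the opening, by 1–2 mm at most. I put this down to the camera's angle and did not measure it separately.

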